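# Hold a glued strop in the bench press

## Task

The leather has just been glued onto the wooden strop paddle. Slide the paddle, leather up and handle outwards, into the guide slot of the small bench press until its end is fully home against the stop; then pull the spring-return lever down until it lies level, not clearly past level or the glue is squeezed out, hold it there for a good three seconds, and finish while still holding the lever level. Leave the other things on the bench where they are.

Things in the scene. Friction and masses are not known exactly. Their poses are not given: they have to be found in the camera images.
- press: Cast-iron C-frame bench press bolted down, 250 x 150 x 330 mm high. Origin: bench top under the ram; +x away from the robot to its column (from x 70 mm), +y its open loading side on the robot's left, z up. Head over the ram: x -42 to 77, y +-45, z 166 to 266 mm. Steel bed plate: top 50 mm above the bench, y -75 to +85 mm; beyond its +y edge is free air.
- slot_stop (a point): Middle of the slot floor (the bed) at the face of the 12 mm high stop bar, 50 mm above the bench, press y = -60 mm. Axes as the press; the paddle slides in along -y. Side guides 8 mm high run along y, 63 mm apart (inner faces at x +-31.5 mm).
- slot_mouth (a point): Middle of the slot floor where the straight guides begin, 115 mm in +y from the stop; the flares widen the mouth outward over the next 28 mm.
- pressing_plate: Aluminium plate 54 x 108 x 10 mm (x, y, z) hung below the ram on two springs. Origin: centre of its top face. Lever up: underside 21 mm above the bed, 8 mm over the leather of a paddle in the slot. It goes down 16 mm per rad of lever, meets the leather at lever 0.5 rad, then its springs take the travel (6 N/mm; about 47 N on the leather at level).
- press_lever (a joint): Hand lever angle, rad: 0 = up at rest (50 degrees above level), grows as it is pulled down towards the robot; 0.87 = level; end of travel 1.2. A spring brings it back up when let go. Takes about 4 N at the knob to start it and about 10 N to hold level on a paddle in the slot.
- lever_arm: The lever: round steel bar 14 mm thick with a black ball knob 34 mm across at its end, on the -y (right) side of the press, swinging in the press's x-z plane. Origin on the pivot.
- lever_knob (a point): Centre of the ball knob, 150 mm from the pivot. Lever up: 68 mm in -x and 325 mm above the bench in the press's axes; lever level: 122 mm in -x and 210 mm above the bench. 85 mm to -y of the ram.
- lever_pivot (a point): Pivot of the lever, 210 mm above the bench, at press x +28, y -85 mm; the lever turns about the press's y axis through it.
- strop: Strop paddle lying leather up: beech 10 mm thick, 200 mm long along its x; head 120 x 60 mm (x -20 to +100 mm) with brown leather 114 x 50 x 3 mm on top, bare handle 80 x 36 mm (x -100 to -20 mm). 0.12 kg. Origin: underside, middle of the length; x points from handle to head. Home in the slot, its handle sticks out on the press's +y side.
- strop_tip (a point): Middle of the head's far end, at the underside (strop x = +100 mm): this end meets the stop.
- strop_handle (a point): Middle of the handle (strop x = -60 mm), 5 mm above the underside; a place to grip across the 36 mm width.
- offcut: Bystander: plain beech offcut 130 x 45 x 12 mm, no leather and no handle. Origin: centre of its underside.
- screwdriver: Bystander: screwdriver, 190 mm, lying in front of the press.
- glue_brush: Bystander: brush with wooden handle, 170 mm, lying behind the paddle.
- glue_bottle: Bystander: white glue bottle, 56 mm across, 160 mm high, to the right.
- screw_jar: Bystander: glass jar with steel cap, 68 mm across, 85 mm high, to the right.
- hammer: Bystander: hammer, 250 mm, lying to the right.

How it is judged:
On the way, in this order (a step that is already met when the one before it is completed fails the run):
1. the strop is fully home in the slot, flat on the bed with the leather up, and the lever still up (y of strop_tip in the frame of slot_stop between -0.004 and 0.004 m and x of strop_tip in the frame of slot_stop between -0.004 and 0.004 m and z of strop_tip in the frame of slot_stop below 0.004 m and angle between the x axis of strop and the y axis of press, either way round below 0.06 rad and angle between strop's own z axis and vertical below 0.06 rad and value of joint press_lever below 0.2 rad), for 0.2 s.
2. the robot holds the lever level for three seconds, the plate bearing on the strop, which is fully home (y of strop_tip in the frame of slot_stop between -0.004 and 0.004 m and x of strop_tip in the frame of slot_stop between -0.004 and 0.004 m and z of strop_tip in the frame of slot_stop below 0.004 m and angle between the x axis of strop and the y axis of press, either way round below 0.06 rad and angle between strop's own z axis and vertical below 0.06 rad and value of joint press_lever between 0.75 and 0.99 rad and contact force between pressing_plate and strop above 25 N and contact force between any of the fingers, the arm and lever_arm above 3 N), for 3 s.
At the end, for the whole second after the job is handed in: Robot still holding (over 3 N on the lever): lever within 0.12 rad of level, plate bearing on the strop with over 25 N; strop leather up and flat, its end within 4 mm of the stop and of the slot's middle, in line within 0.06 rad (all of step 2); the arm keeps its last pose, push and grip.
It fails at once if the lever is pulled more than 0.18 rad (10 degrees) past level (value of joint press_lever above 1.05 rad).
It fails at once if another thing on the bench is moved by more than 30 mm (distance of any of offcut, screwdriver, glue_brush, glue_bottle, screw_jar, hammer from where it was at the start of the episode above 0.03 m).
It also fails if it takes over 72 s, if anything falls off the work surface, if the arm or the gripper's body presses on something with over 40 N, if the wrist force passes 120 N, or if a joint passes its speed limit or range.

## Robot

A 7-joint arm with a two-finger parallel gripper is mounted at the origin on the work surface. World frame = base frame: x ahead of the robot, y to its left, z up, the work surface at z = 0. Lengths are in m, angles in rad, forces in N, time in s.
With the tool pointing down it reaches from about 0.425 to 1.025 m from the base axis. Payload 9.4 kg.
Tool frame: the origin (TCP) lies midway between the tips of the shut fingers; the grasp point (between the pads) lies robot.grasp_offset behind it (robot.grasp_offset is the distance from the TCP to the grasp point, in m); y points along the fingers, x is the direction in which the jaws open and shut, and the axes are right-handed (so a half turn about y gives the same grasp; the last joint's range is limited). The gripper opens to 85 mm and grips with 20 to 120 N. Pads are 22 mm wide; open, the fingers measure 114 mm over their backs; the gripper's body (76 mm by 85 mm) begins 54 mm behind the grasp point. The pads swing forward as they close: fully open they stand 13 mm farther back than shut.
Start: joints at [1.108, 0.599, -0.003, 1.599, 0.002, 0.943, -0.08], TCP at [0.273, -0.672, 0.201] pointing down, gripper open.
Joint ranges: [-2.57, 2.57], [-0.35, 1.97], [-1.29, 1.29], [0.11, 2.56], [-1.05, 4.19], [0.11, 1.86], [-2.63, 2.63]. Speed limits (rad/s): [2.22, 2.22, 3.01, 3.01, 3.14, 3.14, 3.14].

## Interface

Orientations are given as a unit quaternion [x, y, z, w].
In Python, from station import robot, vision, order gives the robot as it stands.
- The arm moves only by the tool play_rows, never from a script. Its argument "deltas" is a list of rows, each an object with "slide": the shift along the tool's x, y, z in mm, a list of three; "roll": the turn about the tool's y in rad; "grip": the finger opening in mm, from 0 to 85.4. In form: [{"slide": [tx, ty, tz], "roll": roll, "grip": grip}, ...]. A call has 1 to 5 rows; each row shifts and turns the pose as measured when the row begins, along the tool's axes as they then stand; what a row does not reach is not made up. A row lasts 1/8 s, in which the tool goes at most 62.5 mm and 10.7 degrees, less where a joint would pass 70% of its speed; a pose out of reach is approached as far as the arm can. A call is refused whole if a number of a shift passes 62.5 or a number of a turn 0.188, either way. A call with a gripper value outside its range is refused whole. The fingers move at their own pace and stop on an object; "grip_force" is the grip in N (left out, the last holds). Time passes only in rows, so rows that do not move let the fingers close. It gives the time, the measured TCP pose, the force and the opening at its end, in the units of the state.
- robot.get_state(): the state, without advancing time (a new reading comes with each control period).
- vision.capture(name): name is "side" or "top" or "wrist"; returns the picture (480x640x3 uint8, red, green, blue); there is no depth.
- vision.camera_model(name): a dict with "K" (3x3 intrinsics, pixels), "eye" and "rotation" of the camera in the world; the wrist camera has in their place "mount" (4x4, takes a point from camera to tool coordinates, whose origin is the TCP and whose axes are the tool frame's). Camera axes: x right, y up, looking along -z (the intrinsics and any distortion apply to the point x, -y, -z); pixel columns grow to the right and rows downward; lengths in m; the calibration is good to about 2 mm. A picture is of the moment at which its call begins: read the wrist's pose just before it. camera_model takes no time and is no camera call.
- order.sign_off(): hands the job in, once; it reports no verdict.
The state is a dict: "time_s": time; "joint_positions": joint angles; "joint_vel": joint speeds; "tau": joint torques, N m; "eef_pos": TCP position; "tcp_rot": TCP orientation; "contact_force": force on the tool from outside, world axes, zero at the start; "torque": the same for the moment, N m; "gripper_width": finger opening in m.
Only numpy, scipy, OpenCV 4.12 (cv2) and the standard library are available. Lean on these libraries where they do the work, as an engineer would, in place of code of your own. Each camera call takes 0.05 s, during which the arm holds its last target.

## Working session

There is one attempt and no reset: what is moved stays moved. The work goes in short steps, Python scripts to look and compute and a tool call to move; the robot and the scene stay as the last step left them, time stands still between calls to the robot, and variables do not carry over. Pictures are saved under pics/ and viewed, and the job is handed in when it is done.

Besides the shell and the picture viewer there is one more tool, called after "Call:" as name([rows], argument=value, ...), one row to a line, values as JSON. play_rows: Moves the arm, as the interface text tells. Its arguments: {"type":"object","properties":{"deltas":{"type":"array"},"grip_force":{"type":"number"}},"required":["deltas"]}

```bash
mkdir -p pics; ls
python3 - <<'E'
from station import robot, vision, order
import cv2, numpy as np
np.set_printoptions(precision=4,suppress=True)
print(robot.get_state(), robot.grasp_offset)
for n in ("side","top","wrist"):
    im=vision.capture(n); cv2.imwrite(f"pics/{n}0.png",im[:,:,::-1]); print(n,vision.camera_model(n))
E
```

```text
pics
{'time_s': 0.0, 'joint_positions': array([ 1.1083,  0.6001, -0.0026,  1.6001,  0.0018,  0.9429, -0.0798]), 'joint_vel': array([ 0.0004, -0.0029, -0.0009,  0.0009,  0.0003,  0.0003,  0.0018]), 'tau': array([  0.0006, -77.6464,   1.5649, -25.8012,   0.0124,   0.0089,
        -0.    ]), 'eef_pos': array([ 0.2726, -0.6712,  0.2004]), 'tcp_rot': array([-0.5863,  0.3953, -0.3944,  0.5869]), 'contact_force': array([ 0.6522, -0.142 , -0.069 ]), 'torque': array([-0.0547, -0.0368, -0.0057]), 'gripper_width': 0.08572654899194497} 0.0187
side {'K': array([[610.6644,   0.    , 320.5011],
       [  0.    , 610.6644, 241.1524],
       [  0.    ,   0.    ,   1.    ]]), 'eye': array([0.0945, 1.2506, 0.9402]), 'rotation': array([-0.0966,  0.503 ,  0.8459, -0.1485])}
top {'K': array([[617.2312,   0.    , 308.4919],
       [  0.    , 617.2312, 243.4755],
       [  0.    ,   0.    ,   1.    ]]), 'eye': array([ 0.3489, -0.0089,  1.5161]), 'rotation': array([ 0.0497, -0.0602, -0.6979,  0.712 ])}
wrist {'K': array([[338.5671,   0.    , 322.2072],
       [  0.    , 338.5671, 237.7331],
       [  0.    ,   0.    ,   1.    ]]), 'mount': array([[ 1.    , -0.0004,  0.0015, -0.0001],
       [ 0.0015,  0.2899, -0.9571, -0.1731],
       [-0.0001,  0.9571,  0.2899,  0.0746],
       [ 0.    ,  0.    ,  0.    ,  1.    ]])}
```

View pics/side0.png

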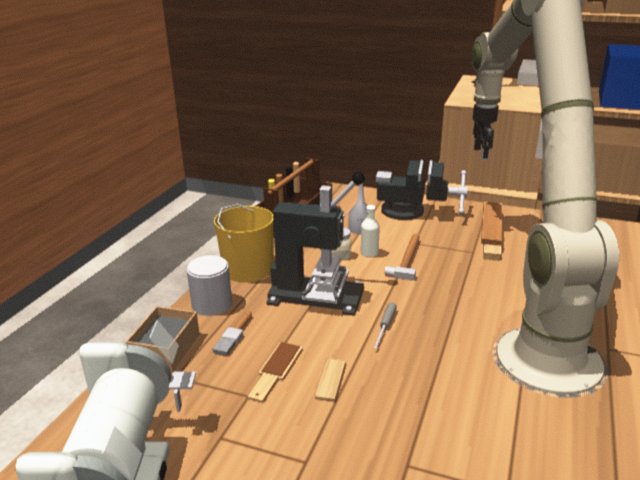

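View pics/top0.png

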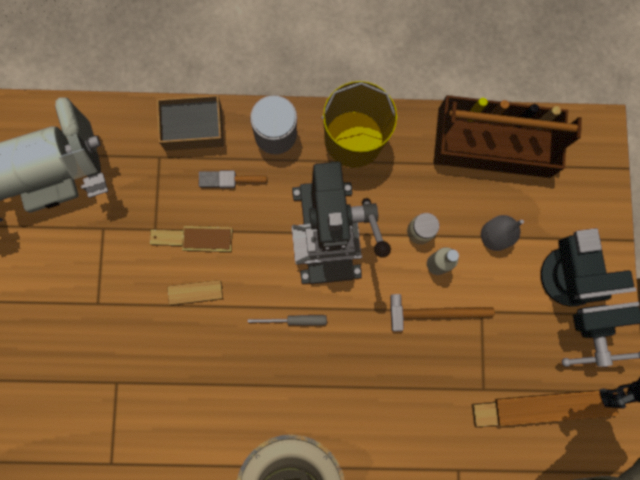

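View pics/wrist0.png

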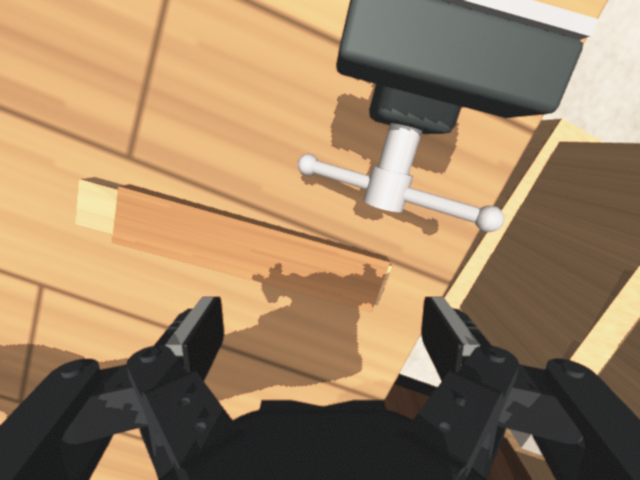

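```bash
cat > h.py <<'E'
from station import robot, vision, order
import cv2, numpy as np
from scipy.spatial.transform import Rotation as R
np.set_printoptions(precision=4,suppress=True)
def cam(n):
    m=vision.camera_model(n); K=np.array(m['K'])
    if n=='wrist':
        s=robot.get_state(); T=np.eye(4); T[:3,:3]=R.from_quat(s['tcp_rot']).as_matrix(); T[:3,3]=s['eef_pos']
        T=T@np.array(m['mount']); return K,T[:3,3],T[:3,:3]
    return K,np.array(m['eye']),R.from_quat(m['rotation']).as_matrix()
def ray(c,p):
    K,e,M=c; d=np.linalg.inv(K)@[p[0],p[1],1]; d=M@(d*[1,-1,-1]); return e,d/np.linalg.norm(d)
def plane(c,p,z):
    e,d=ray(c,p); return e+d*(z-e[2])/d[2]
def tri(c1,p1,c2,p2):
    e1,d1=ray(c1,p1); e2,d2=ray(c2,p2)
    A=np.c_[d1,-d2]; s=np.linalg.lstsq(A,e2-e1,rcond=None)[0]
    a=e1+s[0]*d1;b=e2+s[1]*d2; return (a+b)/2,np.linalg.norm(a-b)
def proj(c,P):
    K,e,M=c; q=M.T@(np.asarray(P)-e); q=q*[1,-1,-1]; u=K@q; return u[:2]/u[2]
def crop(n,im,x0,y0,x1,y1,s):
    cv2.imwrite(n,cv2.resize(im[y0:y1,x0:x1,::-1],None,fx=s,fy=s,interpolation=cv2.INTER_CUBIC))
E
python3 - <<'E'
from h import *
print(R.from_quat(robot.get_state()['tcp_rot']).as_matrix())
t=cv2.imread('pics/top0.png')[:,:,::-1]; s=cv2.imread('pics/side0.png')[:,:,::-1]
crop('pics/tc.png',t,280,150,410,300,4); crop('pics/sc.png',s,250,150,390,320,3.5); crop('pics/ts.png',t,140,210,250,310,6)
C=cam('top')
print('strop',plane(C,(150,238),.005),plane(C,(232,240),.012))
E
```

```text
[[ 0.3764 -0.0006  0.9264]
 [-0.9264  0.0011  0.3764]
 [-0.0012 -1.     -0.0001]]
strop [0.5917 0.3627 0.005 ] [0.5899 0.1595 0.012 ]
```

View pics/tc.png

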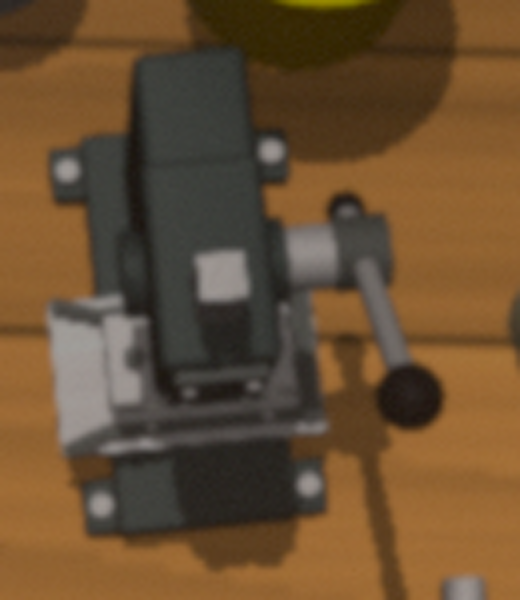

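View pics/sc.png

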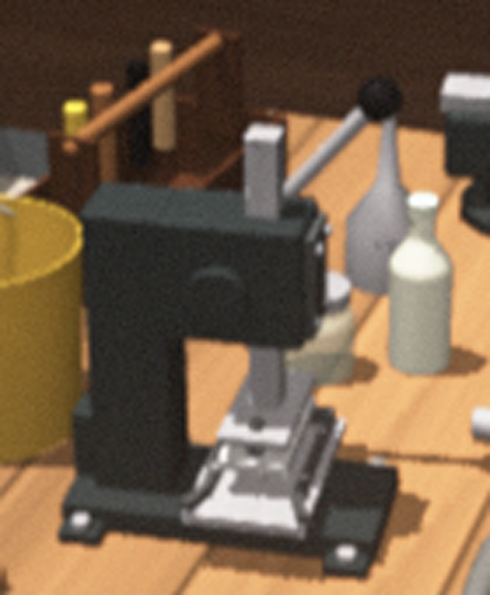

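View pics/ts.png

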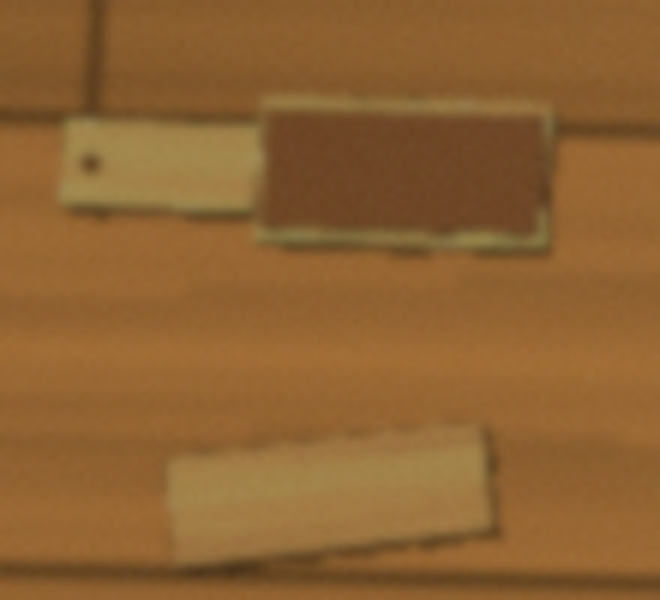

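Run:
```python
from h import *
T=cam('top');S=cam('side')
f=lambda x,y:(280+(x+.5)/4-.5,150+(y+.5)/4-.5)
g=lambda x,y:(250+(x+.5)/3.5-.5,150+(y+.5)/3.5-.5)
k,err=tri(T,f(409,396),S,g(380,97)); print('knob',k,err)
b=[plane(T,f(*p),.022) for p in [(67,170),(270,150),(308,485),(100,505)]]; print(np.array(b))
# bolts in side: near ones
print('boltL front tri',tri(T,f(100,505),S,g(345,552)),tri(T,f(67,170),S,g(80,520)))
for u,v in ((b[0],b[1]),(b[3],b[2])): d=u-v; print('y yaw',np.arctan2(-d[0],d[1]),np.linalg.norm(d))
for u,v in ((b[0],b[3]),(b[1],b[2])): d=u-v; print('x yaw',np.arctan2(d[1],d[0]),np.linalg.norm(d))
fl=[plane(T,f(*p),.054) for p in ((50,303),(65,455))];d=fl[0]-fl[1];print('flare',fl,np.mean(fl,axis=0),np.arctan2(d[1],d[0]),np.linalg.norm(d))
# front bed edge line at z .05ish
e=[plane(T,f(*p),.054) for p in ((65,455),(325,430))];d=e[0]-e[1];print('front',e,np.arctan2(-d[0],d[1]),np.linalg.norm(d))
# strop
h=lambda x,y:(140+(x+.5)/6-.5,210+(y+.5)/6-.5)
for n,p,z in [('hTL',(65,118),.01),('hBL',(60,207),.01),('HTL',(263,97),.01),('HTR',(553,104),.01),('HBR',(547,247),.01),('HBL',(254,241),.01),('LTL',(268,108),.013),('LTR',(545,114),.013),('LBR',(540,238),.013),('LBL',(262,232),.013)]:
    print(n,plane(T,h(*p),z))
```

```text
knob [ 0.5273 -0.1684  0.3281] 0.0023739805747300517
[[ 0.712   0.0035  0.022 ]
 [ 0.7276 -0.1224  0.022 ]
 [ 0.5186 -0.1475  0.022 ]
 [ 0.5038 -0.0211  0.022 ]]
boltL front tri (array([ 0.5035, -0.0212,  0.0197]), np.float64(0.0010753590818534074)) (array([0.7119, 0.0033, 0.0184]), np.float64(0.0020173305465689033))
y yaw 0.12340969322325367 0.1269338053362806
y yaw 0.11663638348704822 0.1273099569209035
x yaw 0.11750239829424494 0.20968354706285108
x yaw 0.11929926186928409 0.21054397031393426
flare [array([0.6219, 0.0117, 0.054 ]), array([0.53  , 0.0007, 0.054 ])] [0.5759 0.0062 0.054 ] 0.11952520743916699 0.09260880092955545
front [array([0.53  , 0.0007, 0.054 ]), array([ 0.5483, -0.1545,  0.054 ])] 0.117313570171613 0.15623021360583514
hTL [0.6128 0.3617 0.01  ]
hBL [0.5757 0.3616 0.01  ]
HTL [0.6233 0.281  0.01  ]
HTR [0.623  0.1616 0.01  ]
HBR [0.5634 0.1618 0.01  ]
HBL [0.5633 0.2817 0.01  ]
LTL [0.6182 0.2781 0.013 ]
LTR [0.6182 0.1644 0.013 ]
LBR [0.5666 0.1645 0.013 ]
LBL [0.5667 0.278  0.013 ]
```

Call:
play_rows([
  {"slide": [0,-50,0],"roll": 0,"grip": 85},
  {"slide": [0,-50,0],"roll": 0,"grip": 85},
  {"slide": [0,-50,0],"roll": 0,"grip": 85},
  {"slide": [-20,-50,16],"roll": 0,"grip": 85},
  {"slide": [-46,0,38],"roll": 0,"grip": 85},
])

```text
time_s: 0.78
eef_pos: [0.2958, -0.5912, 0.403]
tcp_rot: [-0.585, 0.399, -0.394, 0.586]
contact_force: [1.5, 1.3, -0.1]
gripper_width: 0.0851
```

Call:
play_rows([
  {"slide": [-46,0,38],"roll": 0,"grip": 85},
  {"slide": [-46,0,38],"roll": 0,"grip": 85},
  {"slide": [-46,0,38],"roll": 0,"grip": 85},
  {"slide": [-46,0,38],"roll": 0,"grip": 85},
  {"slide": [-46,0,38],"roll": 0,"grip": 85},
])

```text
time_s: 1.4
eef_pos: [0.3884, -0.2978, 0.4044]
tcp_rot: [-0.584, 0.399, -0.395, 0.586]
contact_force: [1.4, 0.1, 0.3]
gripper_width: 0.0848
```

Call:
play_rows([
  {"slide": [-46,0,38],"roll": 0,"grip": 85},
  {"slide": [-46,0,38],"roll": 0,"grip": 85},
  {"slide": [-46,0,38],"roll": 0,"grip": 85},
  {"slide": [-46,0,38],"roll": 0,"grip": 85},
  {"slide": [-46,0,38],"roll": 0,"grip": 85},
])

```text
time_s: 2.02
eef_pos: [0.4804, -0.0041, 0.4061]
tcp_rot: [-0.584, 0.398, -0.396, 0.586]
contact_force: [1.4, -0.5, 0.2]
gripper_width: 0.0851
```

Call:
play_rows([
  {"slide": [-46,0,38],"roll": 0,"grip": 85},
  {"slide": [-46,0,38],"roll": 0,"grip": 85},
  {"slide": [-46,0,38],"roll": 0,"grip": 85},
  {"slide": [-46,0,38],"roll": 0,"grip": 85},
  {"slide": [-46,0,38],"roll": 0,"grip": 85},
])

```text
time_s: 2.65
eef_pos: [0.5739, 0.2879, 0.4067]
tcp_rot: [-0.584, 0.399, -0.397, 0.585]
contact_force: [0.7, -1.0, 0.3]
gripper_width: 0.0848
```

Call:
play_rows([
  {"slide": [0,30,0],"roll": -0.185,"grip": 85},
  {"slide": [0,30,0],"roll": -0.185,"grip": 85},
  {"slide": [0,30,0],"roll": -0.185,"grip": 85},
  {"slide": [0,30,0],"roll": -0.185,"grip": 85},
  {"slide": [0,30,0],"roll": -0.185,"grip": 85},
])

```text
time_s: 3.28
eef_pos: [0.5728, 0.2968, 0.2521]
tcp_rot: [-0.699, 0.09, -0.089, 0.703]
contact_force: [0.9, 0.5, -0.4]
gripper_width: 0.0847
```

```bash
cat >> h.py <<'E'
def goto(x,y,z,yaw,show=True):
    "tool-frame delta (mm) and roll to reach TCP x,y,z, yaw = heading of tool x axis"
    s=robot.get_state(); M=R.from_quat(s['tcp_rot']).as_matrix()
    d=M.T@(np.array([x,y,z])-s['eef_pos'])*1000
    h=np.arctan2(M[1,0],M[0,0]); r=-((yaw-h+np.pi)%(2*np.pi)-np.pi)
    print('t',s['time_s'],'pos',s['eef_pos'],'head',round(h,4),'F',s['contact_force'],'w',round(s['gripper_width'],4),'tilt',M[2,0],M[2,2]); print('delta mm',d.round(1),'roll',round(r,4))
E
python3 -c "
from h import *
goto(.594,.332,.25,0); print(robot.get_state()['joint_positions'])"
```

```text
t 3.275 pos [0.5728 0.2968 0.2521] head -0.2544 F [ 0.8812  0.4805 -0.3775] w 0.0847 tilt -0.0022910317006348546 0.005692155217739248
delta mm [11.7  2.3 39.4] roll -0.2544
[-0.0954  0.5385 -0.7196  1.7091  0.3962  1.0423 -1.2014]
```

Call:
play_rows([
  {"slide": [6,20,20],"roll": -0.127,"grip": 85},
  {"slide": [3,20,18],"roll": -0.127,"grip": 85},
  {"slide": [0,20,0],"roll": 0,"grip": 85},
  {"slide": [0,0,0],"roll": 0,"grip": 85},
])

```text
time_s: 3.78
eef_pos: [0.5879, 0.3298, 0.186]
tcp_rot: [-0.706, 0.001, 0.004, 0.708]
contact_force: [-0.3, 0.1, 0.7]
gripper_width: 0.085
```

Run:
```python
from h import *
goto(.594,.332,.05,0); print(robot.get_state()['joint_positions'])
C=cam('wrist'); im=vision.capture('wrist'); cv2.imwrite('pics/w1.png',im[:,:,::-1])
for P in [(.6128,.3617,.01),(.5757,.3616,.01),(.5633,.2817,.01),(.6233,.281,.01)]: print(proj(C,P))
```

```text
t 3.775 pos [0.5879 0.3298 0.186 ] head 0.0042 F [-0.2662  0.0659  0.6936] w 0.085 tilt -0.0063926838828665 0.0020589433832763904
delta mm [  6.9 136.    1.9] roll 0.0042
[-0.1357  0.6545 -0.7408  1.7033  0.5065  0.9896 -1.0563]
[347.3378 179.4594]
[311.0919 179.3737]
[300.1225 253.0456]
[355.0866 254.0033]
```

View pics/w1.png

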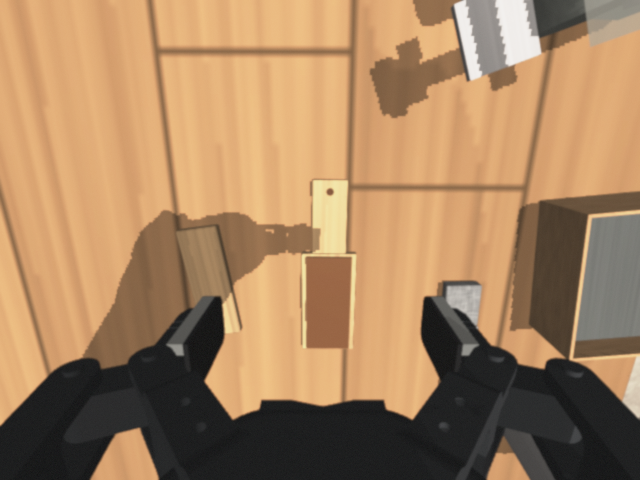

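Call:
play_rows([
  {"slide": [3,45,1],"roll": 0.004,"grip": 85},
  {"slide": [3,45,1],"roll": 0,"grip": 70},
  {"slide": [0,45,0],"roll": 0,"grip": 60},
  {"slide": [0,18,0],"roll": 0,"grip": 50},
  {"slide": [0,0,0],"roll": 0,"grip": 50},
])

```text
time_s: 4.45
eef_pos: [0.5986, 0.3327, 0.0382]
tcp_rot: [-0.705, 0.002, -0.006, 0.709]
contact_force: [0.1, -0.1, 1.3]
gripper_width: 0.0498
```

Run:
```python
from h import *
goto(.594,.332,.005,0)
C=cam('wrist'); im=vision.capture('wrist'); cv2.imwrite('pics/w2.png',im[:,:,::-1])
```

```text
t 4.45 pos [0.5986 0.3327 0.0382] head -0.0107 F [ 0.1204 -0.0948  1.3026] w 0.0498 tilt 0.005879882441903654 0.006380942894846031
delta mm [-4.8 33.1 -1. ] roll -0.0107
```

View pics/w2.png

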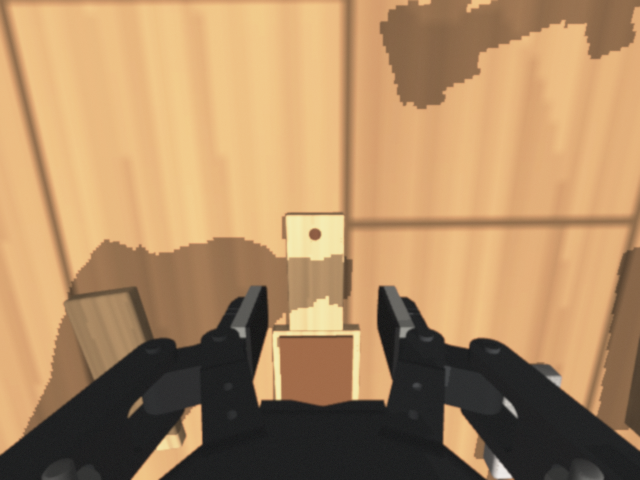

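Call:
play_rows([
  {"slide": [-2,15,-1],"roll": -0.01,"grip": 48},
  {"slide": [-2,12,0],"roll": 0,"grip": 46},
  {"slide": [0,0,0],"roll": 0,"grip": 46},
])

```text
time_s: 4.88
eef_pos: [0.5967, 0.3332, 0.014]
tcp_rot: [-0.704, -0.004, -0.004, 0.71]
contact_force: [0.6, -0.5, -0.5]
gripper_width: 0.046
```

```bash
python3 -c "
from h import *
goto(.594,.332,.003,0)"
```

```text
t 4.875 pos [0.5967 0.3332 0.014 ] head -0.0009 F [ 0.5901 -0.4765 -0.5169] w 0.046 tilt 0.011444847158347298 0.0095064686919345
delta mm [-2.9 11.  -1.3] roll -0.0009
```

Call:
play_rows([
  {"slide": [-2,6,-1],"roll": 0,"grip": 46},
  {"slide": [-1,4,0],"roll": 0,"grip": 44},
  {"slide": [0,0,0],"roll": 0,"grip": 42},
])

```text
time_s: 5.25
eef_pos: [0.5938, 0.3326, 0.0037]
tcp_rot: [-0.704, -0.004, -0.005, 0.711]
contact_force: [0.3, 0.1, -0.3]
gripper_width: 0.0417
```

```bash
python3 -c "
from h import *
goto(.594,.332,.000,0)"
```

```text
t 5.25 pos [0.5938 0.3326 0.0037] head -0.0009 F [ 0.2835  0.0696 -0.311 ] w 0.0417 tilt 0.011904130625032629 0.009925466587572596
delta mm [ 0.1  3.7 -0.6] roll -0.0009
```

Call:
play_rows([
  {"slide": [0,2,0],"roll": 0,"grip": 41},
  {"slide": [0,2,0],"roll": 0,"grip": 41},
  {"slide": [0,0,0],"roll": 0,"grip": 41},
])

```text
time_s: 5.62
eef_pos: [0.5942, 0.3327, -0.0003]
tcp_rot: [-0.703, -0.004, -0.005, 0.711]
contact_force: [-0.5, 0.4, 0.8]
gripper_width: 0.041
```

Call:
play_rows([
  {"slide": [0,0,0],"roll": 0,"grip": 30},
  {"slide": [0,0,0],"roll": 0,"grip": 30},
  {"slide": [0,0,0],"roll": 0,"grip": 30},
], grip_force=50)

```text
time_s: 6.0
eef_pos: [0.5942, 0.3328, -0.0001]
tcp_rot: [-0.703, -0.004, -0.005, 0.711]
contact_force: [0.0, -0.5, -0.6]
gripper_width: 0.0299
```

Call:
play_rows([
  {"slide": [0,-20,0],"roll": 0,"grip": 30},
  {"slide": [0,-30,0],"roll": 0,"grip": 30},
  {"slide": [0,-30,0],"roll": 0,"grip": 30},
  {"slide": [0,0,0],"roll": 0,"grip": 30},
])

```text
time_s: 6.5
eef_pos: [0.5933, 0.3327, 0.0863]
tcp_rot: [-0.703, -0.005, -0.005, 0.711]
contact_force: [0.6, -0.0, -0.1]
gripper_width: 0.0303
```

Run:
```python
from h import *
goto(.594,.332,.05,0.119)
for n in ('wrist','side'):
    im=vision.capture(n); cv2.imwrite(f'pics/{n}3.png',im[:,:,::-1])
crop('pics/side3.png',im,180,150,400,420,2.2)
```

```text
t 6.5 pos [0.5933 0.3327 0.0863] head -0.0004 F [ 0.5545 -0.0478 -0.1055] w 0.0303 tilt 0.013681235978046335 0.011510954864586143
delta mm [ 0.2 36.3 -1.2] roll -0.1194
```

View pics/wrist3.png

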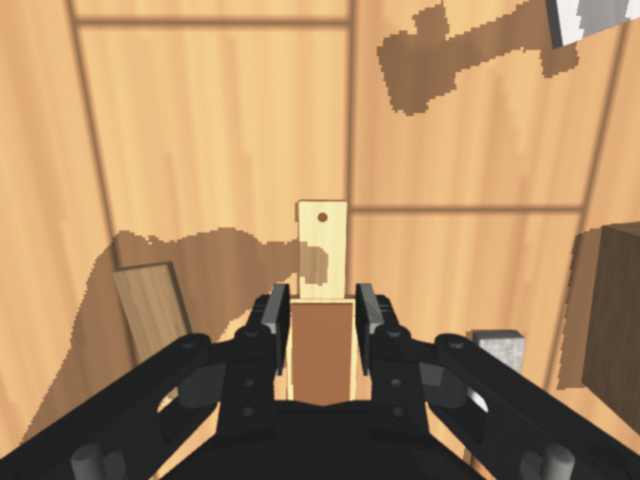

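View pics/side3.png

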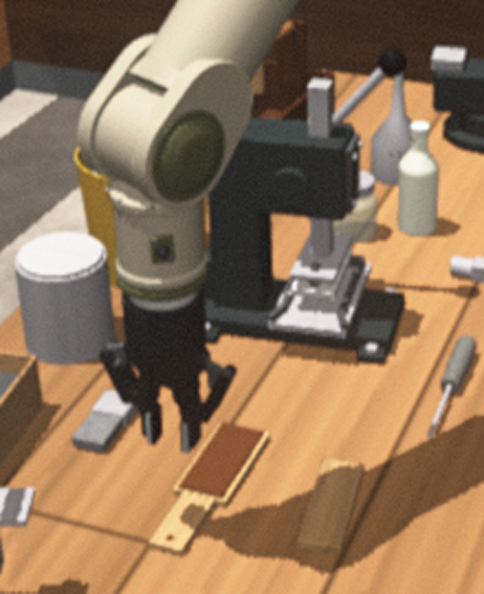

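Call:
play_rows([
  {"slide": [0,0,0],"roll": 0,"grip": 48},
  {"slide": [0,40,0],"roll": 0,"grip": 48},
  {"slide": [0,36,0],"roll": 0,"grip": 48},
  {"slide": [0,12,0],"roll": 0,"grip": 48},
  {"slide": [0,0,0],"roll": 0,"grip": 48},
])

```text
time_s: 7.22
eef_pos: [0.5924, 0.3316, -0.0085]
tcp_rot: [-0.704, -0.003, -0.003, 0.71]
contact_force: [-0.5, -0.7, 0.7]
gripper_width: 0.0477
```

Call:
play_rows([
  {"slide": [0,4,0],"roll": 0,"grip": 48},
  {"slide": [0,2,0],"roll": 0,"grip": 48},
  {"slide": [0,0,0],"roll": 0,"grip": 48},
])

```text
time_s: 7.6
eef_pos: [0.5936, 0.3326, -0.0123]
tcp_rot: [-0.704, -0.004, -0.004, 0.71]
contact_force: [-0.3, 0.1, -0.1]
gripper_width: 0.0485
```

Call:
play_rows([
  {"slide": [0,0,0],"roll": 0,"grip": 28},
  {"slide": [0,0,0],"roll": 0,"grip": 28},
  {"slide": [0,0,0],"roll": 0,"grip": 28},
  {"slide": [0,0,0],"roll": 0,"grip": 28},
], grip_force=50)

```text
time_s: 8.1
eef_pos: [0.5942, 0.3327, -0.0112]
tcp_rot: [-0.704, -0.004, -0.005, 0.711]
contact_force: [0.2, -0.0, 0.5]
gripper_width: 0.0281
```

Run:
```python
from h import *
goto(.594,.332,-.013,0)
im=vision.capture('wrist'); cv2.imwrite('pics/w4.png',im[:,:,::-1])
im=vision.capture('side'); crop('pics/s4.png',im,200,260,340,420,4)
```

```text
t 8.1 pos [ 0.5942  0.3327 -0.0112] head -0.0007 F [ 0.1959 -0.0497  0.5008] w 0.0281 tilt 0.012286770567644057 0.009896291343870378
delta mm [-0.2  1.8 -0.8] roll -0.0007
```

View pics/w4.png

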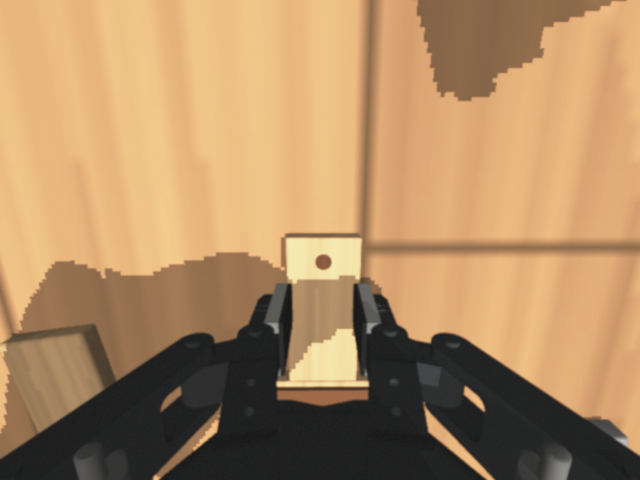

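View pics/s4.png

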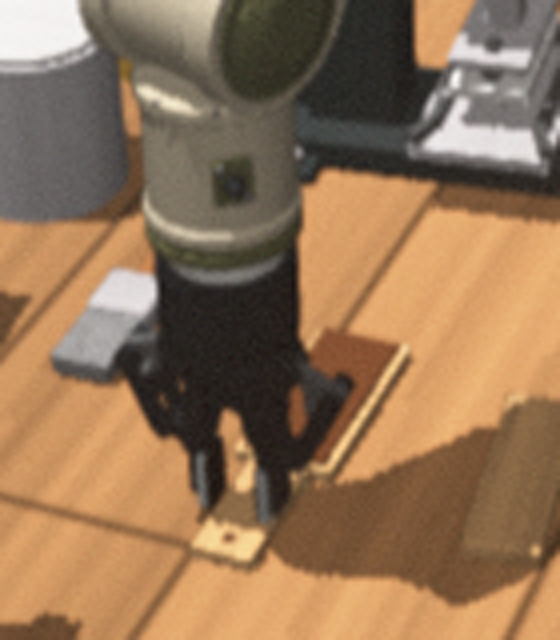

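Call:
play_rows([
  {"slide": [0,0,0],"roll": 0,"grip": 48},
  {"slide": [0,0,0],"roll": 0,"grip": 48},
  {"slide": [0,4,0],"roll": 0,"grip": 48},
  {"slide": [0,0,0],"roll": 0,"grip": 48},
])

```text
time_s: 8.7
eef_pos: [0.5941, 0.3327, -0.0157]
tcp_rot: [-0.704, -0.004, -0.004, 0.711]
contact_force: [-0.3, 0.1, -0.5]
gripper_width: 0.048
```

Run:
```python
from h import *
goto(.594,.332,-.013,0)
im=vision.capture('wrist'); crop('pics/w5.png',im,200,200,440,410,3.3)
```

```text
t 8.7 pos [ 0.5941  0.3327 -0.0157] head -0.0007 F [-0.3134  0.1032 -0.4781] w 0.048 tilt 0.01196853454792408 0.009751305416583367
delta mm [-0.1 -2.7 -0.7] roll -0.0007
```

View pics/w5.png

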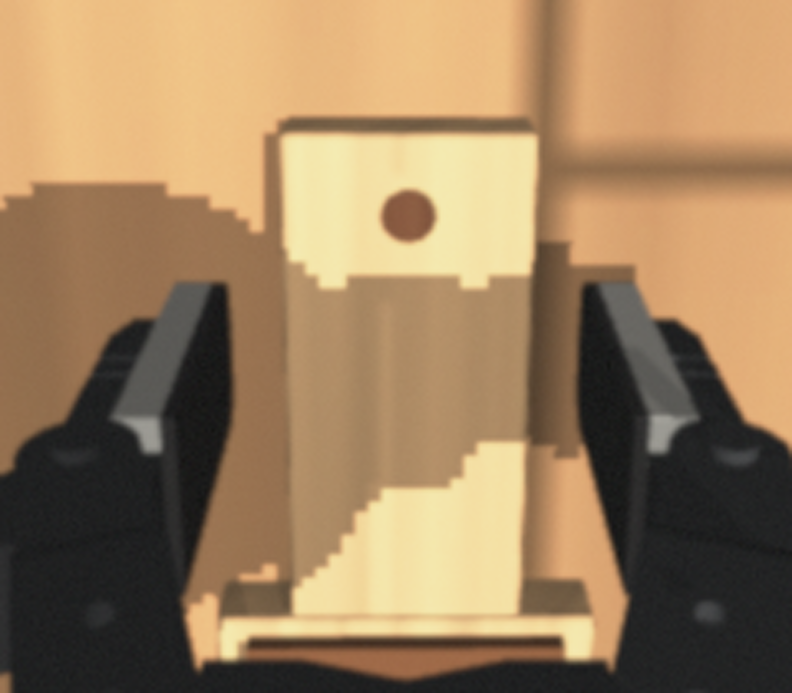

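Run:
```python
from h import *
C=cam('wrist'); print(C[1])
for P in [(.6128,.3617,.01),(.5757,.3616,.01)]: print(proj(C,P))
print('meas', 200+282/3.3,200+130/3.3,200+537/3.3)
s=robot.get_state();M=R.from_quat(s['tcp_rot']).as_matrix()
for y in (0,-.0187,-.03,-.04): print(y,proj(C,s['eef_pos']+M@np.array([.024,y,.011])),proj(C,s['eef_pos']+M@np.array([-.024,y,.011])))
print('meas',200+585/3.3,200+285/3.3,200+228/3.3)
T=cam('top');S=cam('side')
print(proj(S,s['eef_pos']))
```

```text
[0.593  0.4052 0.1583]
[362.0895 238.6541]
[280.8121 239.181 ]
meas 285.45454545454544 239.3939393939394 362.72727272727275
0 [365.2888 257.2367] [276.9127 257.2085]
-0.0187 [369.8933 270.3336] [271.9827 270.2981]
-0.03 [373.1909 279.7134] [268.4521 279.6721]
-0.04 [376.5181 289.1773] [264.89   289.1297]
meas 377.27272727272725 286.3636363636364 269.0909090909091
[259.9939 398.0944]
```

Call:
play_rows([
  {"slide": [0,4,0],"roll": 0,"grip": 48},
  {"slide": [0,4,0],"roll": 0,"grip": 48},
  {"slide": [0,0,0],"roll": 0,"grip": 48},
])

```text
time_s: 9.12
eef_pos: [0.5942, 0.3329, -0.0242]
tcp_rot: [-0.704, -0.004, -0.004, 0.711]
contact_force: [-0.0, -0.2, -0.3]
gripper_width: 0.0481
```

Call:
play_rows([
  {"slide": [0,3,0],"roll": 0,"grip": 48},
  {"slide": [0,3,0],"roll": 0,"grip": 48},
  {"slide": [0,0,0],"roll": 0,"grip": 48},
])

```text
time_s: 9.5
eef_pos: [0.5943, 0.3329, -0.0307]
tcp_rot: [-0.704, -0.004, -0.004, 0.711]
contact_force: [-0.1, 0.4, 0.1]
gripper_width: 0.0481
```

Call:
play_rows([
  {"slide": [0,2,0],"roll": 0,"grip": 46},
  {"slide": [0,0,0],"roll": 0,"grip": 42},
])

```text
time_s: 9.75
eef_pos: [0.593, 0.3333, -0.0313]
tcp_rot: [-0.704, -0.004, -0.004, 0.71]
contact_force: [-3.6, -0.8, 4.6]
gripper_width: 0.0417
```

Run:
```python
from h import *
goto(.594,.332,-.033,0)
im=vision.capture('wrist'); crop('pics/w6.png',im,200,200,440,410,3.3)
im=vision.capture('side'); crop('pics/s6.png',im,200,260,340,420,4)
```

```text
t 9.75 pos [ 0.593   0.3333 -0.0313] head -0.0001 F [-3.5623 -0.8274  4.5826] w 0.0417 tilt 0.011110066925228784 0.009215644370121234
delta mm [ 1.   1.7 -1.3] roll -0.0001
```

View pics/w6.png

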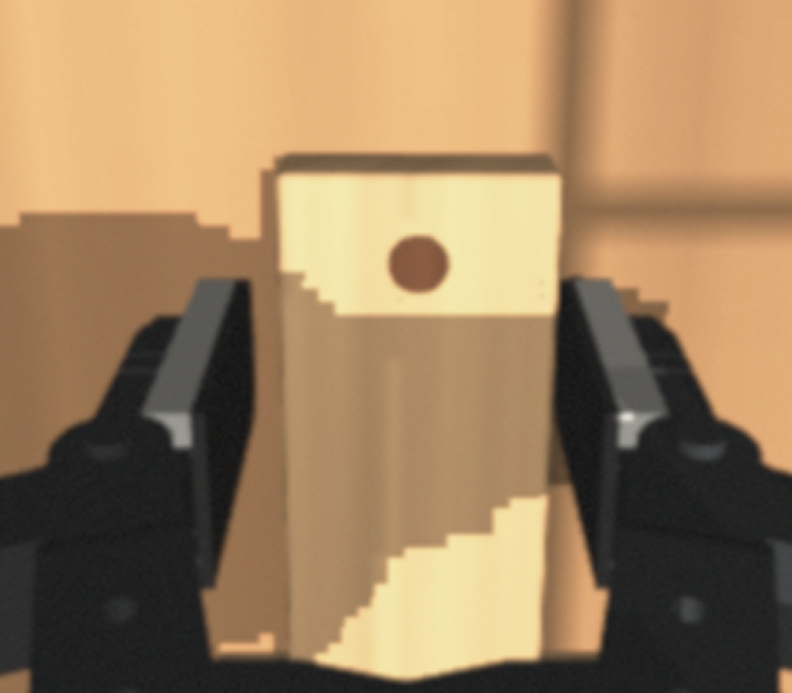

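View pics/s6.png

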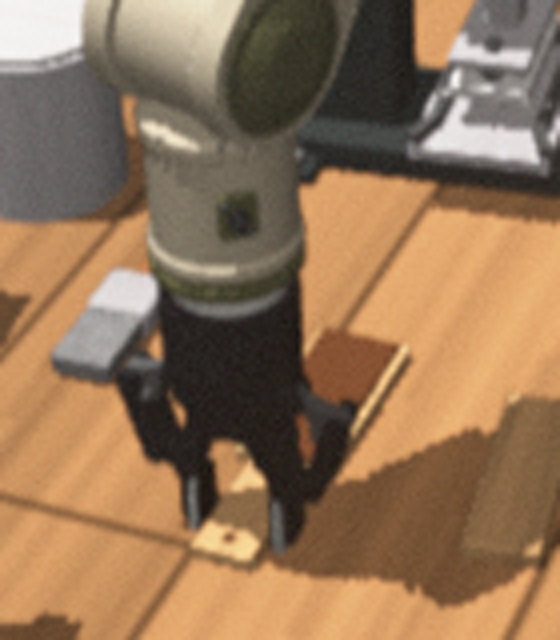

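Call:
play_rows([
  {"slide": [1,-3,0],"roll": 0,"grip": 42},
  {"slide": [0,0,0],"roll": 0,"grip": 30},
  {"slide": [0,0,0],"roll": 0,"grip": 30},
  {"slide": [0,0,0],"roll": 0,"grip": 30},
], grip_force=50)

```text
time_s: 10.35
eef_pos: [0.5948, 0.3336, -0.0273]
tcp_rot: [-0.704, -0.004, -0.005, 0.711]
contact_force: [-0.3, 1.2, -0.2]
gripper_width: 0.0346
```

Call:
play_rows([
  {"slide": [0,-15,0],"roll": 0,"grip": 30},
  {"slide": [0,-30,0],"roll": 0,"grip": 30},
  {"slide": [0,-35,0],"roll": 0,"grip": 30},
  {"slide": [0,0,0],"roll": 0,"grip": 30},
])

```text
time_s: 10.85
eef_pos: [0.5938, 0.333, 0.0565]
tcp_rot: [-0.703, -0.004, -0.004, 0.711]
contact_force: [-0.2, 0.1, -1.9]
gripper_width: 0.0343
```

Run:
```python
from h import *
goto(.594,.332,.05,0.119)
im=vision.capture('wrist'); cv2.imwrite('pics/w7.png',im[:,:,::-1])
im=vision.capture('side'); crop('pics/s7.png',im,200,230,360,410,3.3)
```

```text
t 10.85 pos [0.5938 0.333  0.0565] head -0.0001 F [-0.243   0.128  -1.9093] w 0.0343 tilt 0.012110550510919166 0.010423698107454193
delta mm [ 0.1  6.5 -1. ] roll -0.1191
```

View pics/w7.png

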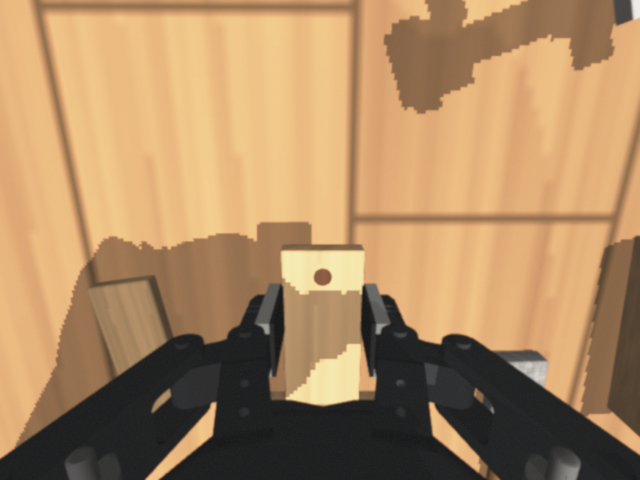

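View pics/s7.png

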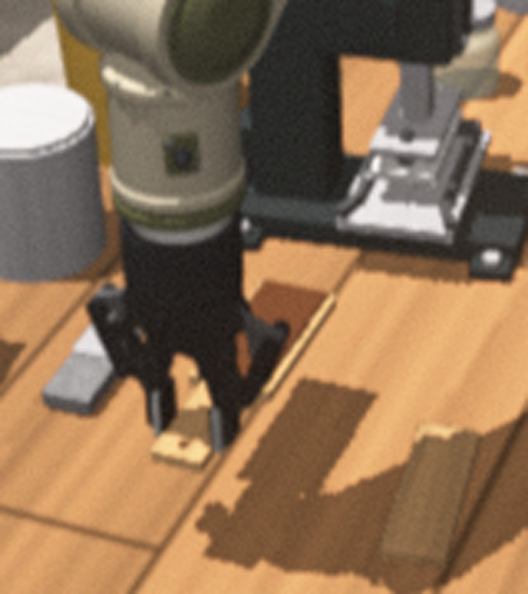

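Call:
play_rows([
  {"slide": [-10,0,-35],"roll": 0,"grip": 30},
  {"slide": [-10,0,-35],"roll": 0,"grip": 30},
  {"slide": [-10,0,-35],"roll": 0,"grip": 30},
  {"slide": [-10,0,-35],"roll": -0.119,"grip": 30},
  {"slide": [0,0,0],"roll": 0,"grip": 30},
])

```text
time_s: 11.58
eef_pos: [0.548, 0.186, 0.0468]
tcp_rot: [-0.704, -0.044, 0.043, 0.707]
contact_force: [0.4, 0.1, -2.1]
gripper_width: 0.0343
```

Run:
```python
from h import *
goto(.5538,.1886,.033,0.119)
im=vision.capture('wrist'); cv2.imwrite('pics/w8.png',im[:,:,::-1])
im=vision.capture('side'); crop('pics/s8.png',im,220,200,380,360,3.7)
im=vision.capture('top'); crop('pics/t8.png',im,180,160,360,300,4.2)
```

```text
t 11.575 pos [0.548  0.186  0.0468] head 0.1234 F [ 0.4418  0.0834 -2.1133] w 0.0343 tilt 0.0013480598520411863 0.0043658640064040966
delta mm [ 6.  13.8  1.8] roll 0.0044
```

View pics/t8.png

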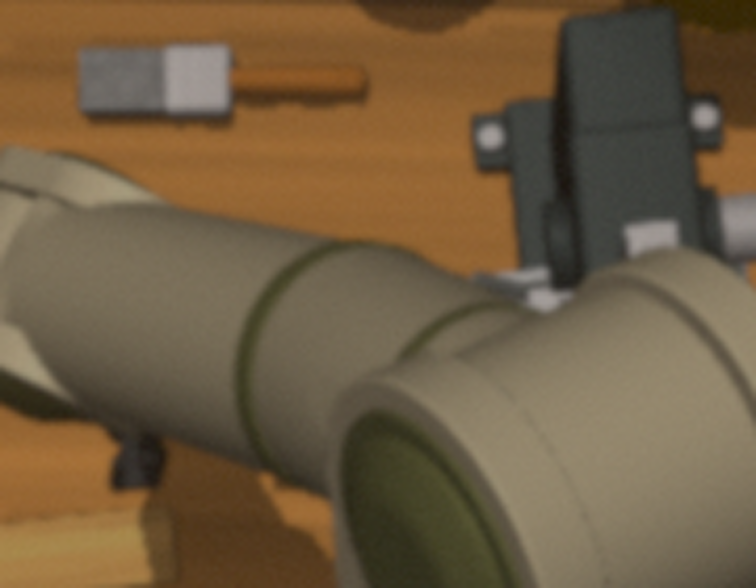

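View pics/s8.png

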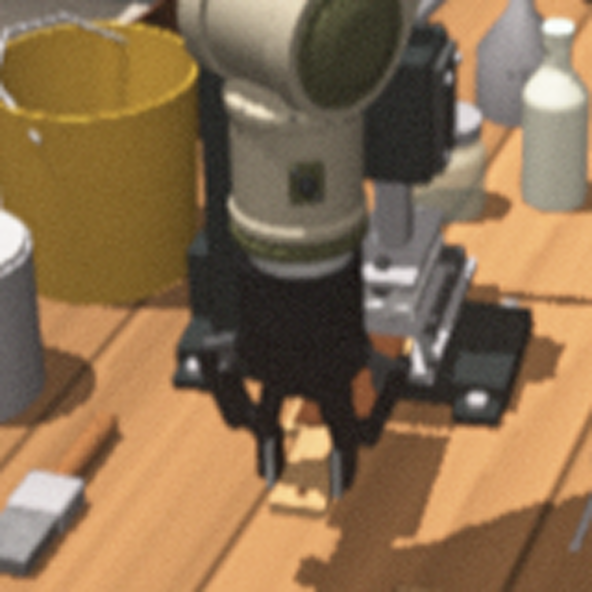

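Run:
```python
from h import *
im=vision.capture('side'); cv2.imwrite('pics/s9.png',im[:,:,::-1])
```

```text
(no output)
```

View pics/s9.png

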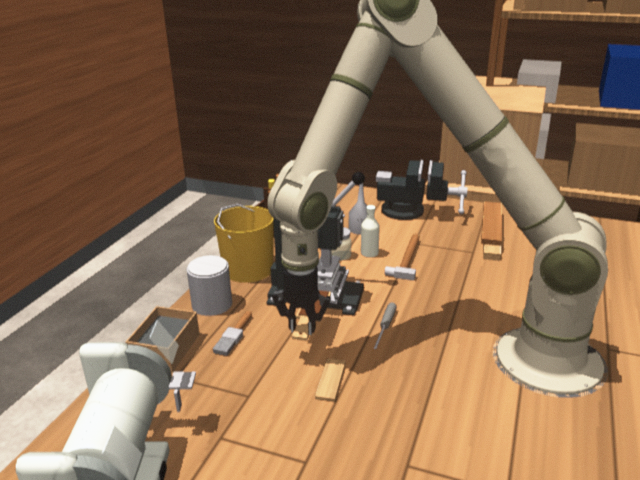

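View pics/w8.png

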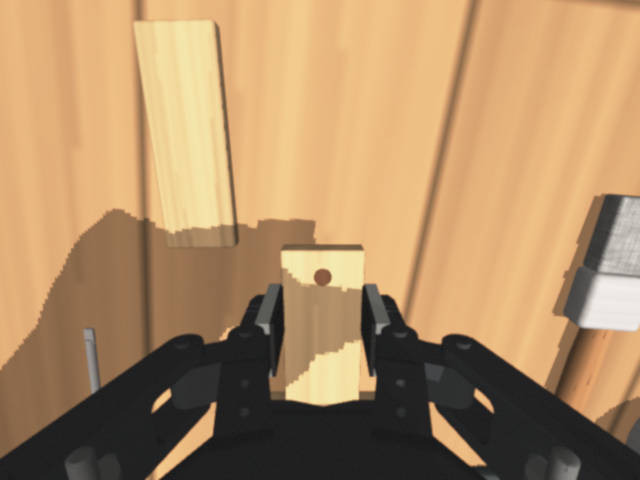

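Call:
play_rows([
  {"slide": [6,10,2],"roll": 0.004,"grip": 30},
  {"slide": [0,8,0],"roll": 0,"grip": 30},
  {"slide": [0,0,0],"roll": 0,"grip": 30},
])

```text
time_s: 12.15
eef_pos: [0.5558, 0.1973, 0.0283]
tcp_rot: [-0.702, -0.045, 0.042, 0.709]
contact_force: [0.0, -1.0, -1.3]
gripper_width: 0.0338
```

Run:
```python
from h import *
goto(.5538,.1886,.028,0.119)
im=vision.capture('side'); crop('pics/s10.png',im,240,200,400,350,4)
```

```text
t 12.15 pos [0.5558 0.1973 0.0283] head 0.1232 F [ 0.0252 -0.9895 -1.2693] w 0.0338 tilt 0.005068033443499972 0.009646232392735044
delta mm [-3.   0.2 -8.4] roll 0.0042
```

View pics/s10.png

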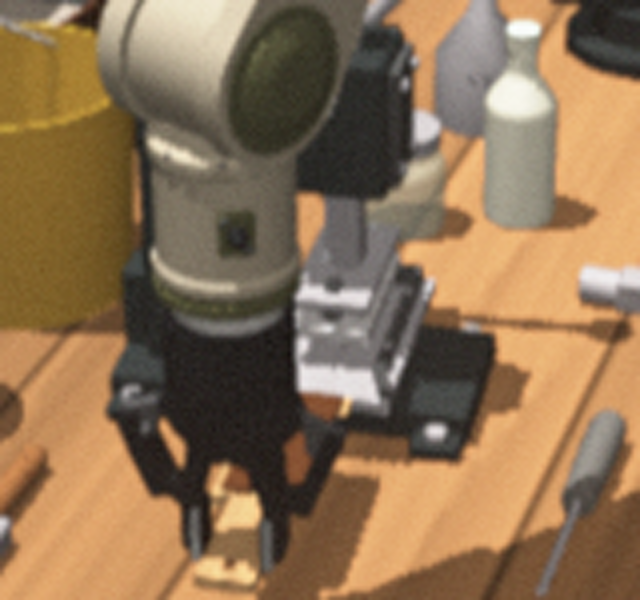

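Run:
```python
from h import *
S=cam('side')
for z in (.055,.065): 
  p=proj(S,(.5464,.0229,z)); print((p-[240,200])*4)
o=np.array([.5855,-.0765]);c,s=np.cos(.119),np.sin(.119)
W=lambda x,y,z:np.r_[o+np.array([c*x-s*y,s*x+c*y]),z]
for P in [(-.047,.083,.05),(-.0315,.055,.058),(-.0315,.055,.05)]: print(P,(proj(S,W(*P))-[240,200])*4)
im=vision.capture('side'); crop('pics/s11.png',im,290,270,370,320,10)
for P in [(-.047,.083,.05),(-.0315,.055,.058),(-.0315,.055,.05)]: print(P,(proj(S,W(*P))-[290,270])*10)
```

```text
[347.6789 408.2826]
[347.5375 395.3083]
(-0.047, 0.083, 0.05) [384.7645 401.178 ]
(-0.0315, 0.055, 0.058) [370.7953 364.9805]
(-0.0315, 0.055, 0.05) [370.8507 375.1569]
(-0.047, 0.083, 0.05) [461.9112 302.9449]
(-0.0315, 0.055, 0.058) [426.9883 212.4513]
(-0.0315, 0.055, 0.05) [427.1267 237.8923]
```

View pics/s11.png

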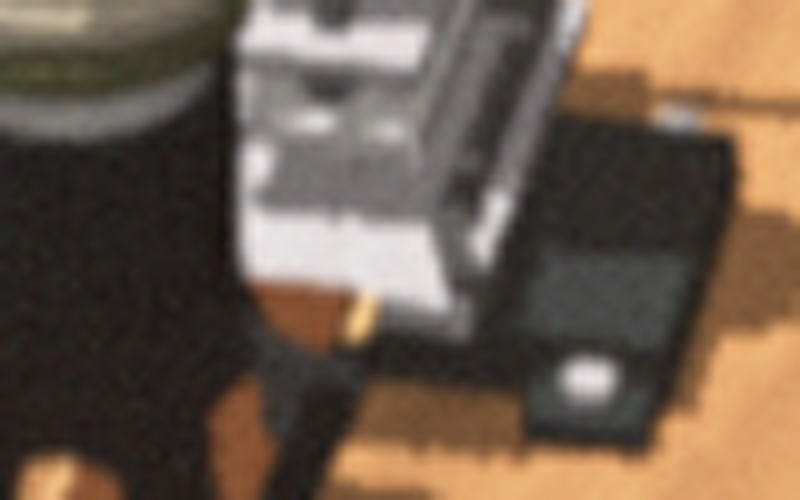

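Call:
play_rows([
  {"slide": [-2,0,-12],"roll": 0.004,"grip": 30},
  {"slide": [-1,0,-12],"roll": 0,"grip": 30},
  {"slide": [0,0,-12],"roll": 0,"grip": 30},
  {"slide": [0,0,0],"roll": 0,"grip": 30},
])

```text
time_s: 12.75
eef_pos: [0.5577, 0.157, 0.029]
tcp_rot: [-0.703, -0.043, 0.039, 0.709]
contact_force: [0.3, -0.8, -1.5]
gripper_width: 0.0343
```

```bash
cat >> h.py <<'E'
o_=np.array([.5855,-.0765]);YAW=.119
def W(x,y,z):
    c,s=np.cos(YAW),np.sin(YAW); return np.r_[o_+np.array([c*x-s*y,s*x+c*y]),z]
def inpress():
    p=robot.get_state()['eef_pos']; c,s=np.cos(YAW),np.sin(YAW); d=p[:2]-o_; print('TCP in press',c*d[0]+s*d[1],-s*d[0]+c*d[1],p[2])
E
python3 - <<'E'
from h import *
inpress()
goto(*W(0,.172+.04,.026),0.119)
im=vision.capture('side'); crop('pics/s12.png',im,270,250,370,330,8)
S=cam('side')
for P in [(-.03,.064,.065),(.03,.064,.065)]: print(P,(proj(S,W(*P))-[270,250])*8)
E
```

```text
TCP in press 9.445299042117397e-05 0.23515006296320823 0.029046857884137668
t 12.75 pos [0.5577 0.157  0.029 ] head 0.1171 F [ 0.2664 -0.7585 -1.4751] w 0.0343 tilt 0.006220276672865073 0.008628219608617982
delta mm [ -0.1   2.8 -23.2] roll -0.0019
(-0.03, 0.064, 0.065) [491.0424 326.1593]
(0.03, 0.064, 0.065) [313.681  304.9275]
```

View pics/s12.png

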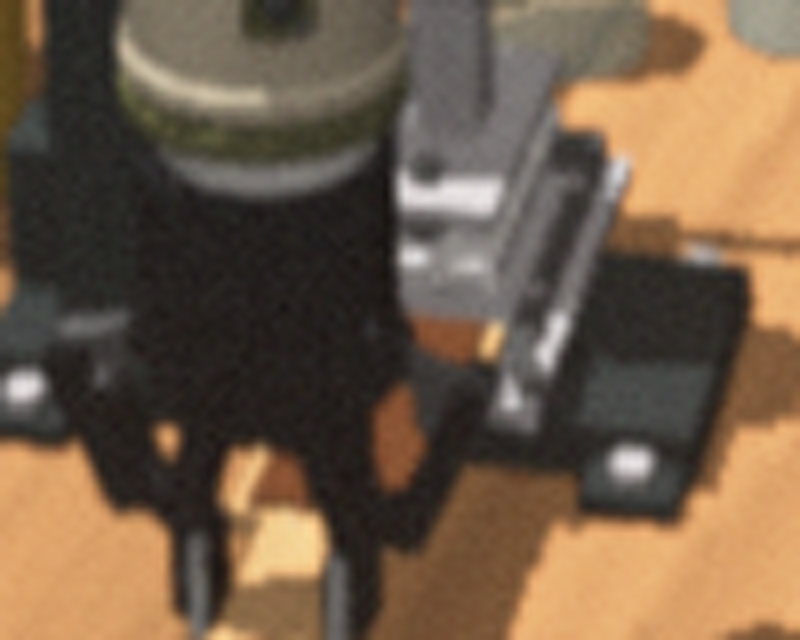

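Call:
play_rows([
  {"slide": [0,3,0],"roll": 0,"grip": 30},
  {"slide": [0,0,-8],"roll": 0,"grip": 30},
  {"slide": [0,0,-8],"roll": 0,"grip": 30},
  {"slide": [0,0,0],"roll": 0,"grip": 30},
])

```text
time_s: 13.3
eef_pos: [0.5599, 0.1419, 0.0259]
tcp_rot: [-0.702, -0.044, 0.04, 0.71]
contact_force: [0.4, 1.0, -0.6]
gripper_width: 0.0339
```

Run:
```python
from h import *
inpress()
goto(*W(0,.172+.02,.0255),0.119)
```

```text
TCP in press 0.0005410050412586707 0.21991315946091536 0.02589509511966768
t 13.3 pos [0.5599 0.1419 0.0259] head 0.1191 F [ 0.4167  1.     -0.6014] w 0.0339 tilt 0.0071852942081748125 0.010013333875961705
delta mm [ -0.5   0.1 -27.9] roll 0.0001
```

Call:
play_rows([
  {"slide": [0,0,-8],"roll": 0,"grip": 30},
  {"slide": [-0.5,0,-8],"roll": 0,"grip": 30},
  {"slide": [0,0,0],"roll": 0,"grip": 30},
])

```text
time_s: 13.68
eef_pos: [0.5618, 0.1249, 0.0258]
tcp_rot: [-0.702, -0.045, 0.04, 0.71]
contact_force: [0.7, -0.3, -1.3]
gripper_width: 0.0344
```

Call:
play_rows([
  {"slide": [0,0,-8],"roll": 0,"grip": 30},
  {"slide": [0,0,-8],"roll": 0,"grip": 30},
  {"slide": [0,0,0],"roll": 0,"grip": 30},
])

```text
time_s: 14.05
eef_pos: [0.5639, 0.1078, 0.0257]
tcp_rot: [-0.702, -0.045, 0.04, 0.71]
contact_force: [0.9, 0.3, -1.9]
gripper_width: 0.034
```

Run:
```python
from h import *
inpress()
goto(*W(0,.172,.0245),0.119)
im=vision.capture('side'); crop('pics/s13.png',im,250,200,370,330,5)
```

```text
TCP in press 0.0003997200732602582 0.18557387277106663 0.025683703269060353
t 14.05 pos [0.5639 0.1078 0.0257] head 0.1191 F [ 0.9072  0.2788 -1.9111] w 0.034 tilt 0.007834738437668291 0.010097274730731909
delta mm [ -0.4   1.  -13.6] roll 0.0001
```

View pics/s13.png

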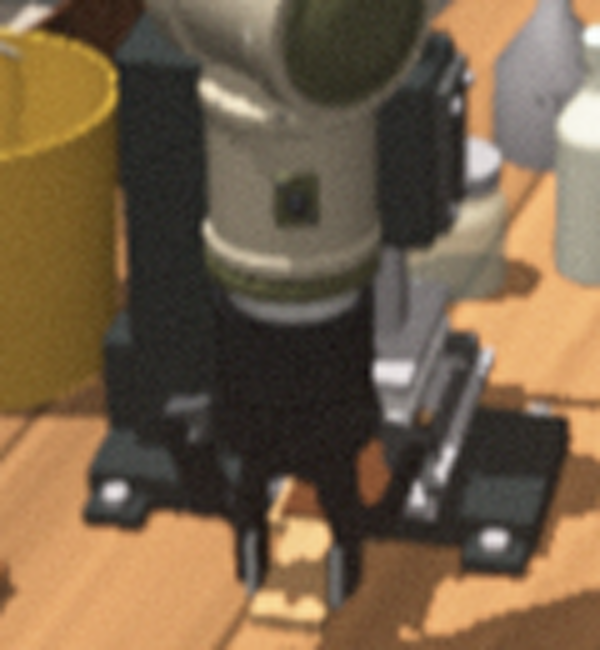

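Call:
play_rows([
  {"slide": [0,1,-8],"roll": 0,"grip": 30},
  {"slide": [0,0,-8],"roll": 0,"grip": 30},
  {"slide": [0,0,-8],"roll": 0,"grip": 30},
  {"slide": [0,0,0],"roll": 0,"grip": 30},
])

```text
time_s: 14.6
eef_pos: [0.5668, 0.0827, 0.0244]
tcp_rot: [-0.702, -0.045, 0.04, 0.71]
contact_force: [0.3, -0.4, -1.7]
gripper_width: 0.034
```

Call:
play_rows([
  {"slide": [0,0,-8],"roll": 0,"grip": 30},
  {"slide": [0,0,-8],"roll": 0,"grip": 30},
  {"slide": [0,0,0],"roll": 0,"grip": 30},
])

```text
time_s: 14.98
eef_pos: [0.5689, 0.0657, 0.0242]
tcp_rot: [-0.702, -0.045, 0.04, 0.71]
contact_force: [-0.9, 0.2, -1.5]
gripper_width: 0.0343
```

Run:
```python
from h import *
inpress()
goto(*W(0,.172-.06,.0235),0.119)
im=vision.capture('side'); crop('pics/s14.png',im,250,200,370,330,5)
```

```text
TCP in press 0.0003846087325804215 0.14319822159208417 0.024219356902937486
t 14.975 pos [0.5689 0.0657 0.0242] head 0.1194 F [-0.855   0.2152 -1.5047] w 0.0343 tilt 0.007780333542845318 0.010229918294463736
delta mm [ -0.4   0.4 -31.2] roll 0.0004
```

View pics/s14.png

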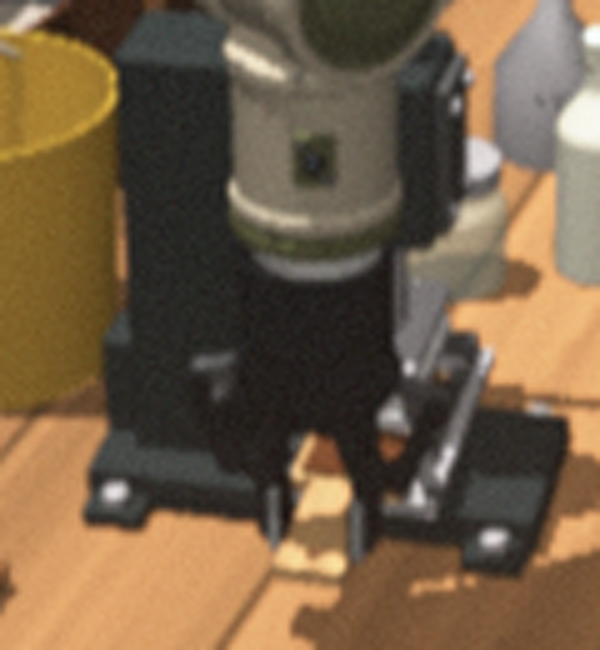

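Call:
play_rows([
  {"slide": [0,0,-8],"roll": 0,"grip": 30},
  {"slide": [0,0.5,-8],"roll": 0,"grip": 30},
  {"slide": [0,0,-6],"roll": 0,"grip": 30},
  {"slide": [0,0,0],"roll": 0,"grip": 30},
])

```text
time_s: 15.52
eef_pos: [0.5716, 0.0429, 0.0235]
tcp_rot: [-0.702, -0.045, 0.04, 0.71]
contact_force: [0.7, -1.3, -1.7]
gripper_width: 0.0343
```

Run:
```python
from h import *
inpress()
goto(*W(0,.172-.06,.0230),0.119)
```

```text
TCP in press 0.0003581203333814179 0.12021164707704712 0.023493760658534417
t 15.525 pos [0.5716 0.0429 0.0235] head 0.1199 F [ 0.687  -1.3288 -1.6718] w 0.0343 tilt 0.00777281354301531 0.010465842623523236
delta mm [-0.4  0.4 -8.2] roll 0.0009
```

Call:
play_rows([
  {"slide": [0,0,-4],"roll": 0,"grip": 30},
  {"slide": [0,0,-2],"roll": 0,"grip": 30},
  {"slide": [0,0,0],"roll": 0,"grip": 30},
])

```text
time_s: 15.9
eef_pos: [0.5723, 0.0369, 0.0235]
tcp_rot: [-0.702, -0.045, 0.04, 0.71]
contact_force: [0.8, -0.8, -1.0]
gripper_width: 0.0344
```

Call:
play_rows([
  {"slide": [0,0,-2],"roll": 0,"grip": 30},
  {"slide": [0,0,0],"roll": 0,"grip": 30},
])

```text
time_s: 16.15
eef_pos: [0.5725, 0.0349, 0.0235]
tcp_rot: [-0.702, -0.045, 0.04, 0.71]
contact_force: [1.3, -1.3, -1.4]
gripper_width: 0.0339
```

Call:
play_rows([
  {"slide": [0,0,-2],"roll": 0,"grip": 30},
  {"slide": [0,0,0],"roll": 0,"grip": 30},
])

```text
time_s: 16.4
eef_pos: [0.5725, 0.0345, 0.0235]
tcp_rot: [-0.701, -0.046, 0.04, 0.71]
contact_force: [0.5, -0.6, 0.1]
gripper_width: 0.0343
```

Call:
play_rows([
  {"slide": [0,0,-3],"roll": 0,"grip": 30},
])

```text
time_s: 16.52
eef_pos: [0.5726, 0.0344, 0.0237]
tcp_rot: [-0.7, -0.046, 0.041, 0.712]
contact_force: [-2.7, 12.7, 0.3]
gripper_width: 0.0345
```

Call:
play_rows([
  {"slide": [0,0,-2],"roll": 0,"grip": 30},
  {"slide": [0,0,0],"roll": 0,"grip": 30},
])

```text
time_s: 16.77
eef_pos: [0.5723, 0.0347, 0.0238]
tcp_rot: [-0.699, -0.047, 0.041, 0.713]
contact_force: [-0.3, -0.6, -1.2]
gripper_width: 0.0344
```

Run:
```python
from h import *
inpress()
goto(*W(0,.172-.06,.0230),0.119); print(robot.get_state()['torque'])
im=vision.capture('wrist'); cv2.imwrite('pics/w15.png',im[:,:,::-1])
im=vision.capture('side'); crop('pics/s15.png',im,250,180,370,330,5)
```

```text
TCP in press 0.00010212420857831118 0.1119438961076362 0.023790656750470103
t 16.775 pos [0.5723 0.0347 0.0238] head 0.1247 F [-0.3026 -0.5575 -1.1504] w 0.0344 tilt 0.00894237048610734 0.01971469730662795
delta mm [-0.1  0.8  0. ] roll 0.0057
[-0.1611 -0.1543 -0.0312]
```

View pics/w15.png

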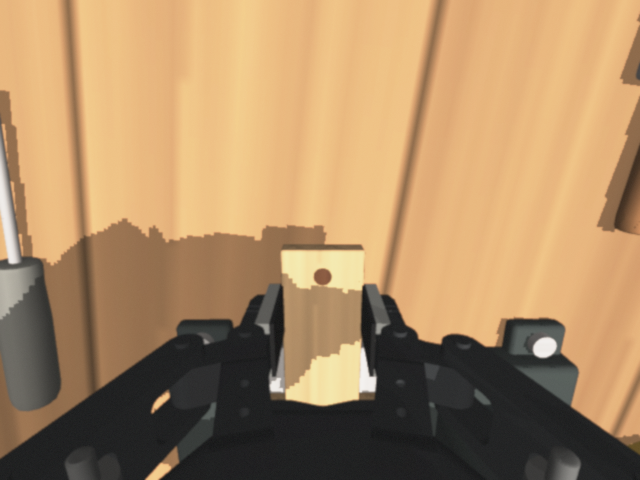

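View pics/s15.png

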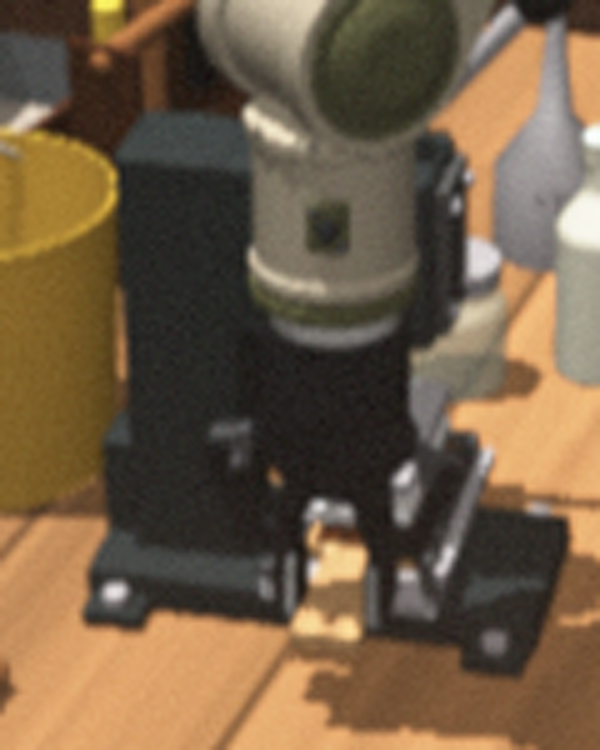

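Call:
play_rows([
  {"slide": [0,1,0],"roll": 0,"grip": 30},
  {"slide": [0,1,0],"roll": 0,"grip": 30},
  {"slide": [0,0,0],"roll": 0,"grip": 44},
  {"slide": [0,0,0],"roll": 0,"grip": 44},
  {"slide": [0,0,0],"roll": 0,"grip": 44},
])

```text
time_s: 17.5
eef_pos: [0.5726, 0.0329, 0.022]
tcp_rot: [-0.699, -0.046, 0.041, 0.712]
contact_force: [-0.2, 0.8, 0.4]
gripper_width: 0.0441
```

Run:
```python
from h import *
inpress(); goto(*W(0,.172-.06,.0230),0.119)
im=vision.capture('wrist'); cv2.imwrite('pics/w16.png',im[:,:,::-1])
```

```text
TCP in press 0.00016860982755267408 0.11020284428191114 0.021998081993530316
t 17.5 pos [0.5726 0.0329 0.022 ] head 0.1233 F [-0.1684  0.7687  0.4026] w 0.0441 tilt 0.00893389940128185 0.017163120902643825
delta mm [-0.2 -1.   1.8] roll 0.0043
```

View pics/w16.png

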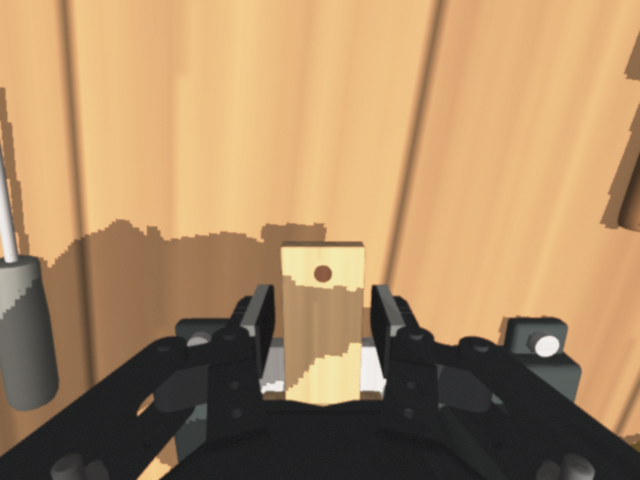

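Call:
play_rows([
  {"slide": [0,-15,0],"roll": 0,"grip": 50},
  {"slide": [0,-20,0],"roll": 0,"grip": 60},
  {"slide": [0,-20,30],"roll": 0,"grip": 40},
  {"slide": [0,-20,40],"roll": 0,"grip": 20},
  {"slide": [0,-20,50],"roll": 0,"grip": 0},
])

```text
time_s: 18.18
eef_pos: [0.5572, 0.1479, 0.1236]
tcp_rot: [-0.7, -0.043, 0.039, 0.711]
contact_force: [0.9, 1.0, 1.1]
gripper_width: 0.0057
```

Call:
play_rows([
  {"slide": [0,0,40],"roll": 0,"grip": 0},
  {"slide": [0,0,40],"roll": 0,"grip": 0},
  {"slide": [0,0,0],"roll": 0,"grip": 0},
])

```text
time_s: 18.55
eef_pos: [0.5474, 0.2353, 0.1308]
tcp_rot: [-0.699, -0.047, 0.039, 0.713]
contact_force: [-0.2, -1.0, -0.0]
gripper_width: 0.0
```

Run:
```python
from h import *
inpress(); goto(*W(0,.172-.06,.0230),0.119)
im=vision.capture('side'); cv2.imwrite('pics/s17f.png',im[:,:,::-1]); crop('pics/s17.png',im,250,180,370,330,5)
im=vision.capture('top'); cv2.imwrite('pics/t17f.png',im[:,:,::-1]);crop('pics/t17.png',im,260,180,360,280,6)
```

```text
TCP in press -0.0008185536603042207 0.31410914450016053 0.13084373509486102
t 18.55 pos [0.5474 0.2353 0.1308] head 0.1208 F [-0.217  -1.0079 -0.0125] w 0.0 tilt 0.012141890919485532 0.019133777668988494
delta mm [  -0.9  104.  -204.1] roll 0.0018
```

View pics/s17.png

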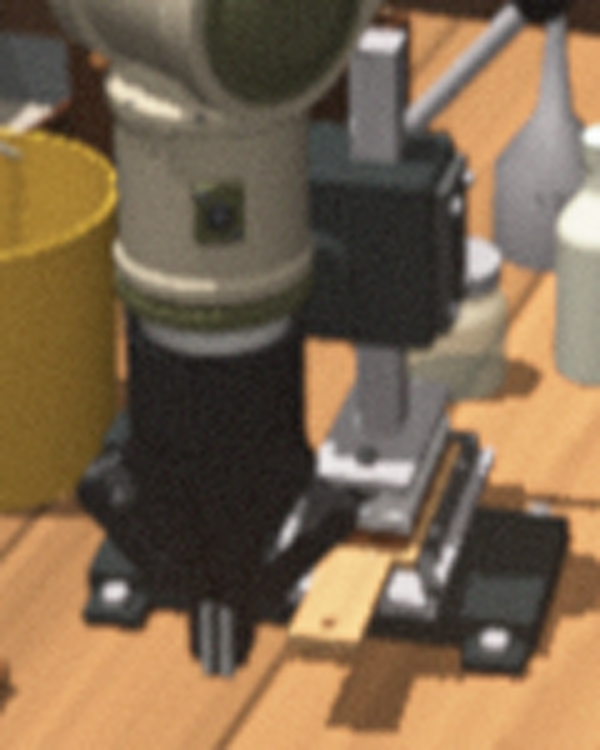

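View pics/t17.png

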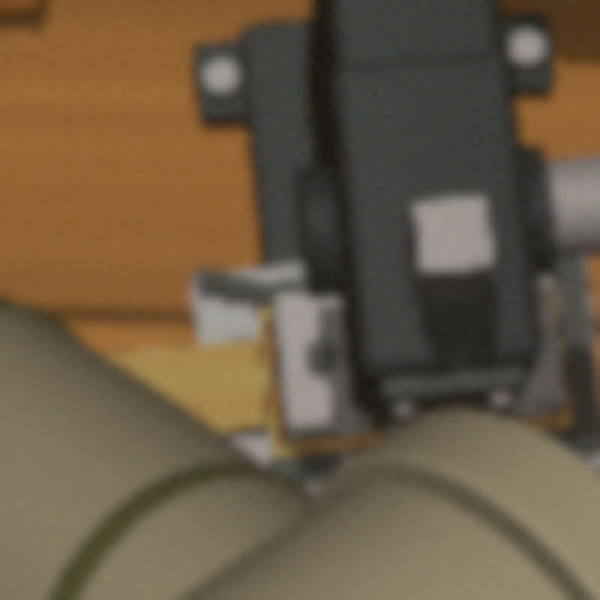

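Run:
```python
from h import *
S=cam('side')
for y in (.135,.14,.145):
  for x in (-.018,.018): print(y,x,(proj(S,W(x,y,.06))-[250,180])*5)
im=cv2.imread('pics/s17f.png')[:,:,::-1]; crop('pics/s17z.png',im,295,280,345,315,15)
for y in (.06,.14):
  for x in (-.018,.018): print(y,x,(proj(S,W(x,y,.06))-[295,280])*15)
```

```text
0.135 -0.018 [353.0024 634.4134]
0.135 0.018 [284.1529 625.7416]
0.14 -0.018 [350.6779 639.9344]
0.14 0.018 [281.65   631.2114]
0.145 -0.018 [348.3405 645.4862]
0.145 0.018 [279.1333 636.7115]
0.06 -0.018 [484.1688 165.3428]
0.06 0.018 [285.3289 141.4868]
0.14 -0.018 [377.0337 419.8033]
0.14 0.018 [169.95   393.6343]
```

View pics/s17z.png

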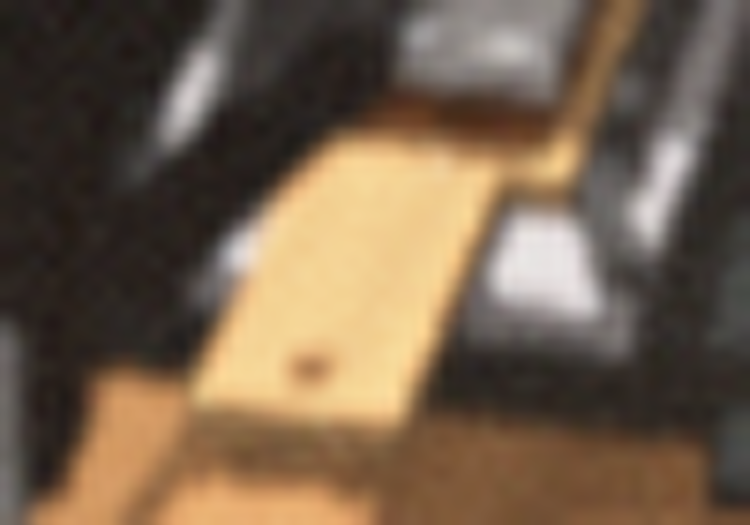

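Call:
play_rows([
  {"slide": [0,-55,0],"roll": 0.1,"grip": 0},
  {"slide": [0,-60,0],"roll": 0.185,"grip": 0},
  {"slide": [0,-60,0],"roll": 0.185,"grip": 0},
  {"slide": [0,-60,0],"roll": 0.185,"grip": 0},
  {"slide": [0,-60,0],"roll": 0.185,"grip": 0},
])

```text
time_s: 19.27
eef_pos: [0.5454, 0.215, 0.4286]
tcp_rot: [-0.656, 0.259, -0.254, 0.662]
contact_force: [1.3, 0.4, -0.1]
gripper_width: -0.0
```

Call:
play_rows([
  {"slide": [0,0,0],"roll": 0.185,"grip": 0},
  {"slide": [0,0,0],"roll": 0.185,"grip": 20},
  {"slide": [0,0,0],"roll": 0.185,"grip": 40},
  {"slide": [0,0,0],"roll": 0.18,"grip": 60},
  {"slide": [0,0,0],"roll": 0,"grip": 60},
])

```text
time_s: 19.9
eef_pos: [0.5468, 0.2066, 0.4354]
tcp_rot: [-0.516, 0.482, -0.478, 0.523]
contact_force: [-0.7, 0.3, 0.8]
gripper_width: 0.0604
```

Run:
```python
from h import *
inpress(); print(W(-.068,-.085,.4)); goto(*W(-.068,-.085,.43),.119-np.pi/2);print(robot.get_state()['joint_positions'])
im=vision.capture('top'); cv2.imwrite('pics/t18.png',im[:,:,::-1])
```

```text
TCP in press -0.00482774649471901 0.2856445743973887 0.43541592090087095
[ 0.5281 -0.169   0.4   ]
t 19.9 pos [0.5468 0.2066 0.4354] head -1.4922 F [-0.7243  0.2531  0.788 ] w 0.0604 tilt -0.01080002789566975 0.004400620835701752
delta mm [372.9   1.2 -48.2] roll -0.0404
[-0.0479  0.2805 -0.5444  1.5817  0.1412  1.3116 -2.1021]
```

View pics/t18.png

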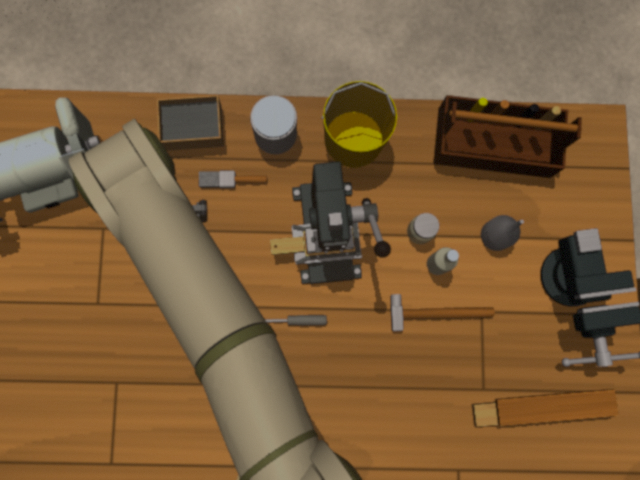

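Run:
```python
from h import *
im=cv2.imread('pics/t18.png')[:,:,::-1]; crop('pics/t18z.png',im,262,212,362,287,8)
```

```text
(no output)
```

View pics/t18z.png

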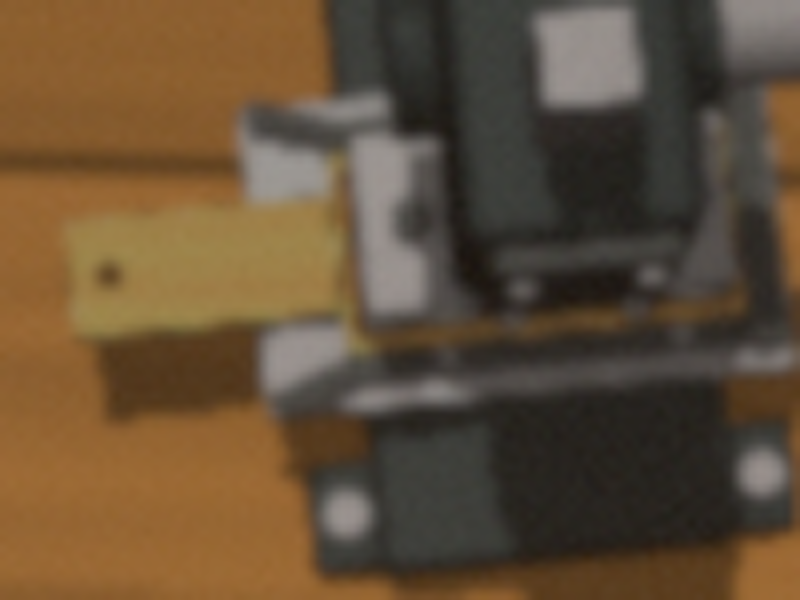

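Call:
play_rows([
  {"slide": [40,0,-8],"roll": -0.04,"grip": 60},
  {"slide": [55,0,-8],"roll": 0,"grip": 60},
  {"slide": [55,0,-8],"roll": 0,"grip": 60},
  {"slide": [55,0,-8],"roll": 0,"grip": 60},
  {"slide": [50,0,-8],"roll": 0,"grip": 60},
])

```text
time_s: 20.58
eef_pos: [0.5377, -0.0573, 0.4315]
tcp_rot: [-0.532, 0.464, -0.459, 0.54]
contact_force: [0.4, -0.3, -0.6]
gripper_width: 0.0597
```

Run:
```python
from h import *
T=cam('top');c,s=np.cos(YAW),np.sin(YAW)
f=lambda x,y:(262+(x+.5)/8-.5,212+(y+.5)/8-.5)
def P(p,z):
    q=plane(T,f(*p),z); d=q[:2]-o_; return np.array([c*d[0]+s*d[1],-s*d[0]+c*d[1]])
for p in [(65,217),(80,342),(330,185),(345,300)]: print(p,P(p,.06))
inpress(); goto(*W(-.068,-.085,.43),.119-np.pi/2)
```

```text
(65, 217) [0.0185 0.1397]
(80, 342) [-0.0194  0.1387]
(330, 185) [0.0205 0.06  ]
(345, 300) [-0.0146  0.059 ]
TCP in press -0.045196559455010374 0.024712155679121137 0.43154727084297656
t 20.575 pos [ 0.5377 -0.0573  0.4315] head -1.4211 F [ 0.4224 -0.3452 -0.5546] w 0.0597 tilt -0.012070876718310475 0.0031929385561603185
delta mm [109.    0.1 -26.2] roll 0.0307
```

Call:
play_rows([
  {"slide": [50,0,-13],"roll": 0.03,"grip": 60},
  {"slide": [50,0,-10],"roll": 0,"grip": 60},
  {"slide": [6,0,0],"roll": 0,"grip": 60},
  {"slide": [0,0,0],"roll": 0,"grip": 60},
])

```text
time_s: 21.08
eef_pos: [0.5262, -0.1754, 0.4294]
tcp_rot: [-0.527, 0.471, -0.465, 0.533]
contact_force: [0.5, -0.2, -0.5]
gripper_width: 0.0604
```

Run:
```python
from h import *
inpress(); goto(*W(-.068,-.085,.43),.119-np.pi/2)
C=cam('wrist'); print(proj(C,W(-.068,-.085,.328)),proj(C,W(.028,-.085,.21)))
im=vision.capture('wrist'); cv2.imwrite('pics/w19.png',im[:,:,::-1])
```

```text
TCP in press -0.07061327788206183 -0.0911505186572291 0.4293541720494763
t 21.075 pos [ 0.5262 -0.1754  0.4294] head -1.4462 F [ 0.5491 -0.2403 -0.5181] w 0.0604 tilt -0.012136526105814227 0.000567653662823131
delta mm [-6.1 -0.6  2.6] roll 0.0056
[317.1652 224.8452] [320.2731 112.0512]
```

View pics/w19.png

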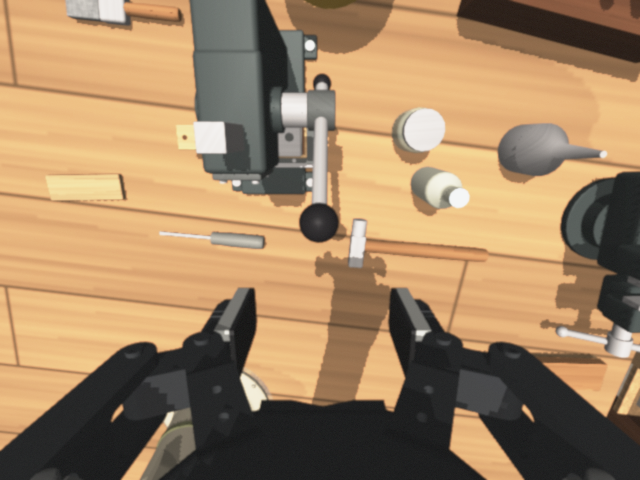

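Call:
play_rows([
  {"slide": [-5,0,2],"roll": 0.005,"grip": 60},
  {"slide": [-1,35,0],"roll": 0,"grip": 60},
  {"slide": [0,35,0],"roll": 0,"grip": 60},
  {"slide": [0,25,0],"roll": 0,"grip": 60},
  {"slide": [0,0,0],"roll": 0,"grip": 60},
])

```text
time_s: 21.75
eef_pos: [0.5294, -0.1588, 0.3336]
tcp_rot: [-0.528, 0.468, -0.463, 0.536]
contact_force: [0.5, -0.8, 1.7]
gripper_width: 0.06
```

Run:
```python
from h import *
inpress(); goto(*W(-.068,-.085,.285),.119-np.pi/2)
C=cam('wrist'); print(proj(C,W(-.068,-.085,.328)))
im=vision.capture('wrist'); cv2.imwrite('pics/w20.png',im[:,:,::-1])
```

```text
TCP in press -0.065494377737446 -0.07510248883447018 0.3335761686678696
t 21.75 pos [ 0.5294 -0.1588  0.3336] head -1.437 F [ 0.5109 -0.8394  1.729 ] w 0.06 tilt -0.012800677217071621 0.003747434325832799
delta mm [10.5 48.4 -2.8] roll 0.0148
[340.5737 276.4791]
```

View pics/w20.png

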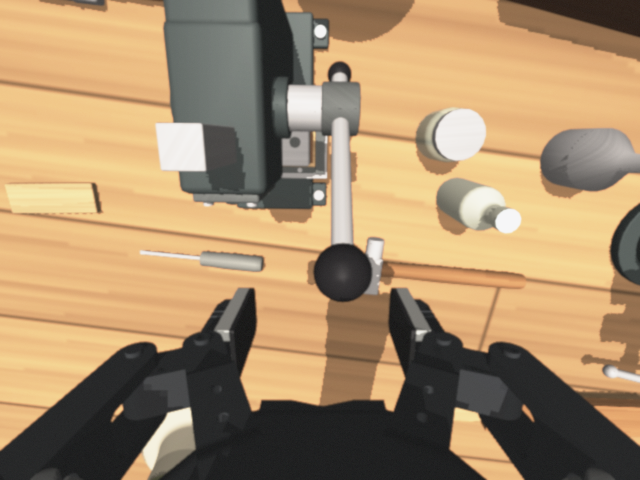

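Call:
play_rows([
  {"slide": [9,0,-2],"roll": 0.014,"grip": 60},
  {"slide": [0,15,0],"roll": 0,"grip": 60},
  {"slide": [0,0,0],"roll": 0,"grip": 60},
])

```text
time_s: 22.18
eef_pos: [0.5308, -0.1681, 0.3215]
tcp_rot: [-0.524, 0.47, -0.469, 0.534]
contact_force: [0.6, 0.2, -0.4]
gripper_width: 0.0599
```

Run:
```python
from h import *
inpress(); goto(*W(-.068,-.085,.285),.119-np.pi/2)
im=vision.capture('wrist'); cv2.imwrite('pics/w21.png',im[:,:,::-1])
```

```text
TCP in press -0.06521114162182812 -0.08444034341606918 0.32145128948114626
t 22.175 pos [ 0.5308 -0.1681  0.3215] head -1.451 F [ 0.6139  0.1675 -0.3871] w 0.0599 tilt -0.010563199908608267 0.009303896388134558
delta mm [ 0.9 36.4 -3.1] roll 0.0008
```

View pics/w21.png

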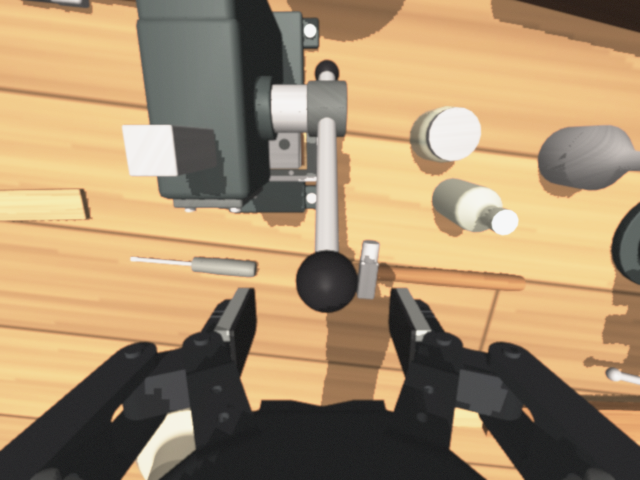

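Call:
play_rows([
  {"slide": [0,12,-2],"roll": 0,"grip": 60},
  {"slide": [0,12,0],"roll": 0,"grip": 60},
  {"slide": [0,11,0],"roll": 0,"grip": 60},
  {"slide": [0,0,0],"roll": 0,"grip": 60},
])

```text
time_s: 22.72
eef_pos: [0.5292, -0.168, 0.2845]
tcp_rot: [-0.524, 0.47, -0.469, 0.534]
contact_force: [-0.1, -1.0, -0.7]
gripper_width: 0.0601
```

Run:
```python
from h import *
inpress(); goto(*W(-.068,-.085,.285),.119-np.pi/2)
im=vision.capture('wrist'); cv2.imwrite('pics/w22.png',im[:,:,::-1])
```

```text
TCP in press -0.06680375265603691 -0.08417023739282571 0.28445673278152794
t 22.725 pos [ 0.5292 -0.168   0.2845] head -1.4512 F [-0.0554 -0.9595 -0.6828] w 0.0601 tilt -0.010404828894174045 0.009911226414386798
delta mm [ 0.8 -0.6 -1.2] roll 0.0006
```

View pics/w22.png

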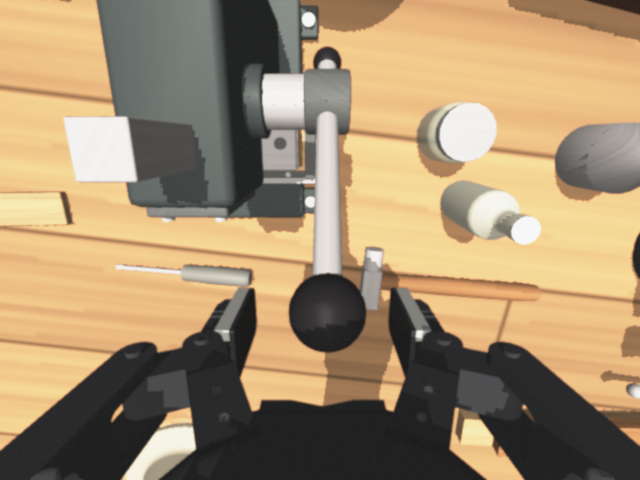

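Call:
play_rows([
  {"slide": [1,8,-1],"roll": 0,"grip": 60},
  {"slide": [0,6,0],"roll": 0,"grip": 60},
  {"slide": [0,0,0],"roll": 0,"grip": 50},
])

```text
time_s: 23.15
eef_pos: [0.529, -0.1691, 0.2704]
tcp_rot: [-0.524, 0.469, -0.469, 0.534]
contact_force: [0.0, -0.1, 0.3]
gripper_width: 0.05
```

Run:
```python
from h import *
inpress(); goto(*W(-.068,-.085,.272),.119-np.pi/2)
im=vision.capture('wrist'); cv2.imwrite('pics/w23.png',im[:,:,::-1])
```

```text
TCP in press -0.06708000066513498 -0.08526301462538356 0.2703968311617844
t 23.15 pos [ 0.529  -0.1691  0.2704] head -1.4512 F [ 0.0435 -0.0606  0.2713] w 0.05 tilt -0.009811760746966103 0.011403526666642627
delta mm [-0.3 -1.6 -0.9] roll 0.0006
```

View pics/w23.png

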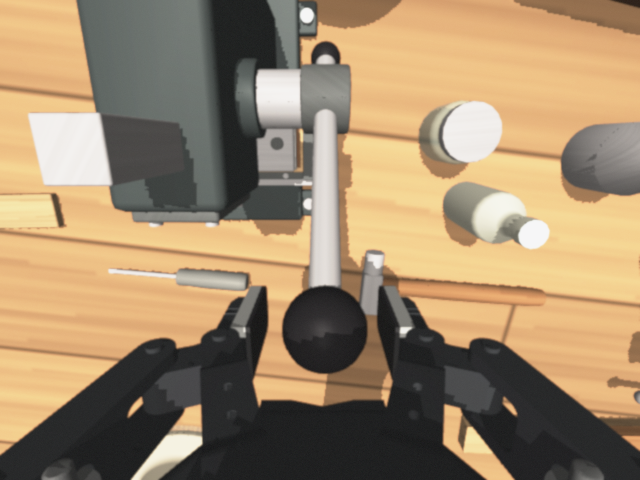

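Call:
play_rows([
  {"slide": [0,0,0],"roll": 0,"grip": 28},
  {"slide": [0,0,0],"roll": 0,"grip": 28},
  {"slide": [0,0,0],"roll": 0,"grip": 28},
], grip_force=60)

```text
time_s: 23.58
eef_pos: [0.5295, -0.17, 0.2713]
tcp_rot: [-0.524, 0.469, -0.47, 0.534]
contact_force: [0.5, -0.0, -1.0]
gripper_width: 0.0312
```

Run:
```python
from h import *
inpress(); goto(*W(-.068,-.085,.272),.119-np.pi/2)
im=vision.capture('wrist'); cv2.imwrite('pics/w24.png',im[:,:,::-1])
# arc table relative to start (press -x, -z), lever angle
for t in np.arange(0,.9,.1):
    a=np.radians(50)-t; print(round(t,2), 28-150*np.cos(a), 210+150*np.sin(a))
a=np.radians(50)-.87;print(28-150*np.cos(a), 210+150*np.sin(a))
```

```text
TCP in press -0.06674070463922123 -0.08617945569519504 0.2713449043320893
t 23.575 pos [ 0.5295 -0.17    0.2713] head -1.4517 F [ 0.5088 -0.024  -1.0153] w 0.0312 tilt -0.008218113931548088 0.012735155029591883
delta mm [-1.2 -0.7 -1.3] roll 0.0001
0.0 -68.4181414529809 324.9066664678467
0.1 -79.40797746306453 314.7068592657321
0.2 -89.32462846669416 303.46085573732023
0.3 -98.06901056505052 291.28102223243246
0.4 -105.55375278271524 278.28905562133207
0.5 -111.70407004957625 264.6147673398239
0.6 -116.45851042852769 250.39478635629803
0.7 -119.76956912291206 235.77119402024113
0.8 -121.60416312874563 220.89010443235813
-121.99946748293723 210.39969342658833
```

View pics/w24.png

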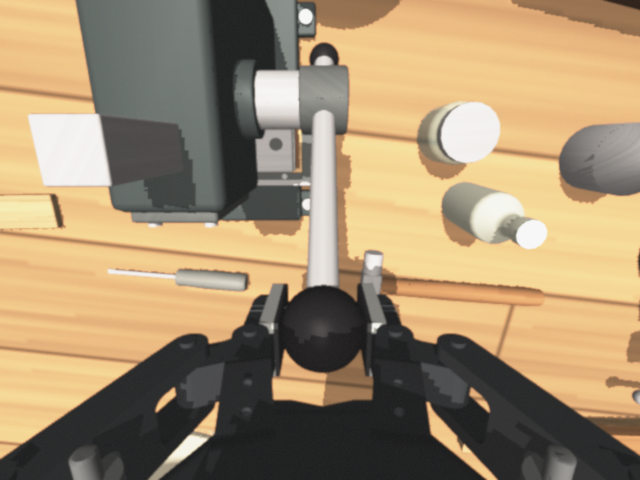

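Call:
play_rows([
  {"slide": [0,5,-5.5],"roll": 0,"grip": 28},
  {"slide": [0,5,-5.5],"roll": 0,"grip": 28},
  {"slide": [0,0,0],"roll": 0,"grip": 28},
], grip_force=90)

```text
time_s: 24.0
eef_pos: [0.521, -0.1711, 0.2633]
tcp_rot: [-0.522, 0.467, -0.472, 0.535]
contact_force: [0.1, -0.6, 5.8]
gripper_width: 0.0308
```

```bash
cat >> h.py <<'E'
def lever():
    s=robot.get_state();p=s['eef_pos']; c,q=np.cos(YAW),np.sin(YAW); d=p[:2]-o_
    x=(c*d[0]+q*d[1])*1000-1.7; z=p[2]*1000+53.6
    a=np.arctan2(z-210,28-x); print('ball',x,z,'r',np.hypot(z-210,28-x),'lever',np.radians(50)-a)
E
python3 - <<'E'
from h import *
inpress(); lever(); goto(*W(-.0877,-.085,.2499),.119-np.pi/2)
E
```

```text
TCP in press -0.07530988432451373 -0.08626692548360224 0.263315983395295
ball -77.00988432451373 316.91598339529503 r 149.86027929785382 lever 0.07827252667454543
t 24.0 pos [ 0.521  -0.1711  0.2633] head -1.4514 F [ 0.1131 -0.6117  5.7875] w 0.0308 tilt -0.006518414614136325 0.019082259984826766
delta mm [ -1.2  13.2 -12.6] roll 0.0004
```

Call:
play_rows([
  {"slide": [0,9,-8],"roll": 0,"grip": 28},
  {"slide": [0,9,-7],"roll": 0,"grip": 28},
  {"slide": [0,10,-6],"roll": 0,"grip": 28},
  {"slide": [0,0,0],"roll": 0,"grip": 28},
])

```text
time_s: 24.5
eef_pos: [0.5025, -0.1735, 0.238]
tcp_rot: [-0.521, 0.465, -0.474, 0.536]
contact_force: [0.5, 0.8, 5.0]
gripper_width: 0.0309
```

Run:
```python
from h import *
lever(); goto(*W(-.110,-.085,.211),.119-np.pi/2)
```

```text
ball -95.6583826693928 291.6435662869371 r 148.1791737068994 lever 0.28912808846383176
t 24.5 pos [ 0.5025 -0.1735  0.238 ] head -1.4525 F [0.4808 0.7641 4.975 ] w 0.0309 tilt -0.004152494600592971 0.024477051515693793
delta mm [ -1.3  26.6 -16.7] roll -0.0007
```

Call:
play_rows([
  {"slide": [0,10,-7],"roll": 0,"grip": 28},
  {"slide": [0,10,-6],"roll": 0,"grip": 28},
  {"slide": [0,8,-4],"roll": 0,"grip": 28},
  {"slide": [0,0,0],"roll": 0,"grip": 28},
])

```text
time_s: 25.0
eef_pos: [0.4907, -0.175, 0.2124]
tcp_rot: [-0.52, 0.462, -0.476, 0.538]
contact_force: [-3.0, -0.6, 6.9]
gripper_width: 0.0306
```

Run:
```python
from h import *
lever(); goto(*W(-.1180,-.085,.1820),.119-np.pi/2)
```

```text
ball -107.51519477371203 265.9653759145278 r 146.61681798419824 lever 0.4810169555036282
t 25.0 pos [ 0.4907 -0.175   0.2124] head -1.4522 F [-3.0364 -0.5757  6.9478] w 0.0306 tilt -0.0023606027662593787 0.03240377407770151
delta mm [ -1.5  30.  -13.2] roll -0.0004
```

```bash
cat >> h.py <<'E'
def lever():
    s=robot.get_state();M=R.from_quat(s['tcp_rot']).as_matrix(); p=s['eef_pos']-M[:,1]*.0536-M[:,2]*.0017; c,q=np.cos(YAW),np.sin(YAW); d=p[:2]-o_
    x=(c*d[0]+q*d[1])*1000; z=p[2]*1000
    a=np.arctan2(z-210,28-x); print('ball',x,z,'r',np.hypot(z-210,28-x),'lever',np.radians(50)-a)
E
python3 -c "
from h import *
lever()"
```

```text
ball -109.25120044843764 265.88199256509256 r 148.19139353411273 lever 0.48600865345844535
```

Call:
play_rows([
  {"slide": [0,9,-5],"roll": 0,"grip": 28},
  {"slide": [0,9,-4],"roll": 0,"grip": 28},
  {"slide": [0,8,-2],"roll": 0,"grip": 28},
  {"slide": [0,0,0],"roll": 0,"grip": 28},
])

```text
time_s: 25.5
eef_pos: [0.4849, -0.1759, 0.1892]
tcp_rot: [-0.518, 0.46, -0.478, 0.539]
contact_force: [-3.1, -0.4, 8.9]
gripper_width: 0.0312
```

Run:
```python
from h import *
lever(); goto(*W(-.1203,-.085,.1580),.119-np.pi/2)
im=vision.capture('side'); crop('pics/s25.png',im,250,150,400,330,4)
im=vision.capture('wrist'); cv2.imwrite('pics/w25.png',im[:,:,::-1])
```

```text
ball -115.50762873766848 242.70695028623234 r 147.18758134752593 lever 0.648581297120221
t 25.5 pos [ 0.4849 -0.1759  0.1892] head -1.4522 F [-3.1407 -0.4094  8.8726] w 0.0312 tilt -0.0004616198259146942 0.039103793189288305
delta mm [-1.7 30.9 -9.8] roll -0.0004
```

View pics/s25.png

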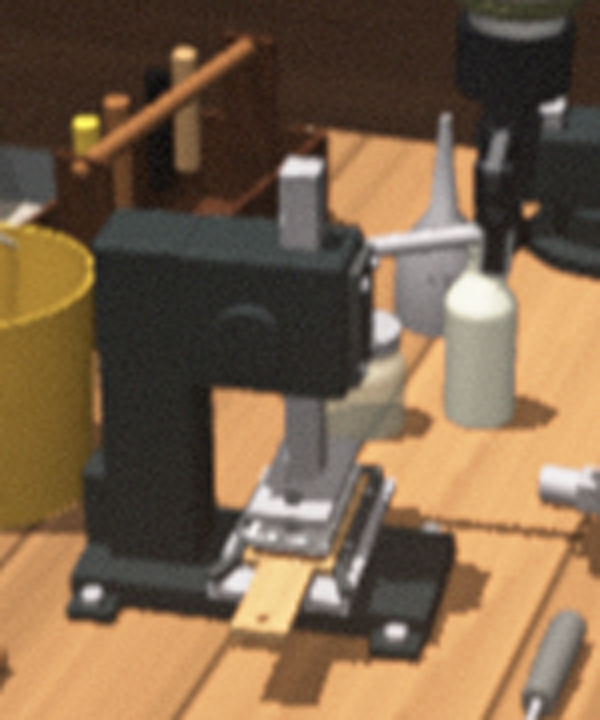

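View pics/w25.png

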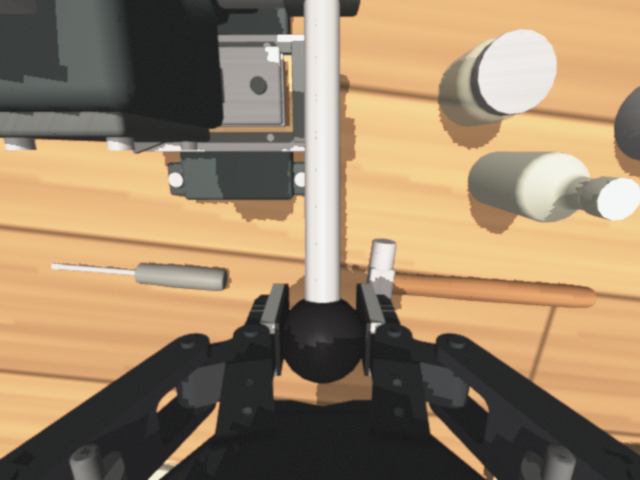

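```bash
cat >> h.py <<'E'
def onlever(C,px,yp=-.085):
    e,d=ray(C,px); c,q=np.cos(YAW),np.sin(YAW); n=np.array([-q,c,0]); p0=W(0,yp,0)
    t=((p0-e)@n)/(d@n); p=e+t*d; r=p[:2]-o_; return np.array([c*r[0]+q*r[1],p[2]])*1000
E
python3 - <<'E'
from h import *
lever()
S=cam('side')
a=onlever(S,(250+372/4,150+247/4)); b=onlever(S,(250+478/4,150+237/4)); print(a,b,np.radians(50)-np.arctan2(b[1]-a[1],a[0]-b[0]))
im=vision.capture('side'); crop('pics/s26.png',im,325,190,385,225,13)
E
```

```text
ball -115.43418319401037 243.03920710852907 r 147.19019707471418 lever 0.6462695219442944
[-29.6148 224.3487] [-101.7161  238.8683] 0.6739438833848441
```

View pics/s26.png

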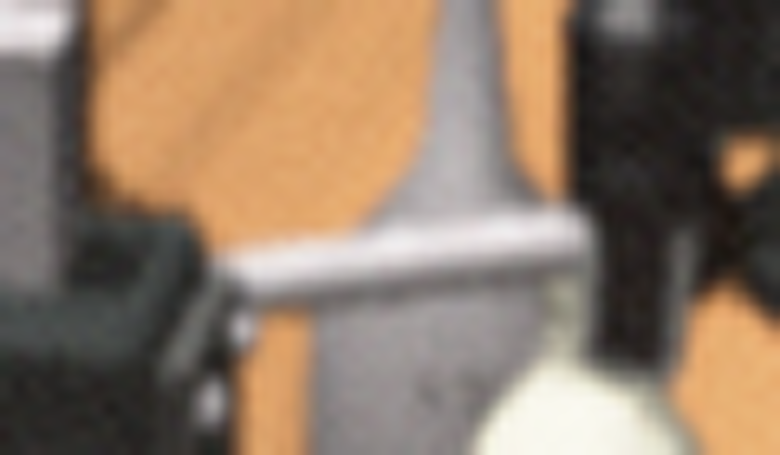

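Call:
play_rows([
  {"slide": [0,9,-3],"roll": 0,"grip": 28},
  {"slide": [0,9,-2],"roll": 0,"grip": 28},
  {"slide": [0,0,0],"roll": 0,"grip": 28},
])

```text
time_s: 26.02
eef_pos: [0.4852, -0.176, 0.1744]
tcp_rot: [-0.515, 0.459, -0.482, 0.54]
contact_force: [-4.7, -0.1, 11.2]
gripper_width: 0.0307
```

Run:
```python
from h import *
lever(); goto(*W(-.1203,-.085,.1580),.119-np.pi/2)
```

```text
ball -115.59529992191632 227.86438862699526 r 144.70226860931177 lever 0.7488926720901996
t 26.025 pos [ 0.4852 -0.176   0.1744] head -1.4559 F [-4.6636 -0.0516 11.2072] w 0.0307 tilt 0.0005845630758463671 0.04692213415095248
delta mm [-1.8 16.  -9.7] roll -0.0041
```

Call:
play_rows([
  {"slide": [0,8,-5],"roll": 0,"grip": 28},
  {"slide": [0,5,-2],"roll": 0,"grip": 28},
  {"slide": [0,0,0],"roll": 0,"grip": 28},
])

```text
time_s: 26.4
eef_pos: [0.487, -0.1759, 0.1651]
tcp_rot: [-0.511, 0.457, -0.486, 0.542]
contact_force: [-6.7, -1.1, 10.7]
gripper_width: 0.0308
```

Run:
```python
from h import *
lever(); goto(*W(-.1203,-.085,.1580),.119-np.pi/2)
im=vision.capture('side'); crop('pics/s27.png',im,325,190,385,225,13)
im=vision.capture('wrist'); cv2.imwrite('pics/w27.png',im[:,:,::-1])
```

```text
ball -114.57646583656991 218.49753116941955 r 142.82946701021413 lever 0.8131352286234826
t 26.4 pos [ 0.487  -0.1759  0.1651] head -1.4612 F [-6.742  -1.0566 10.6593] w 0.0308 tilt 0.001413514663231974 0.06068723148135649
delta mm [ -1.9   6.4 -11.1] roll -0.0094
```

View pics/s27.png

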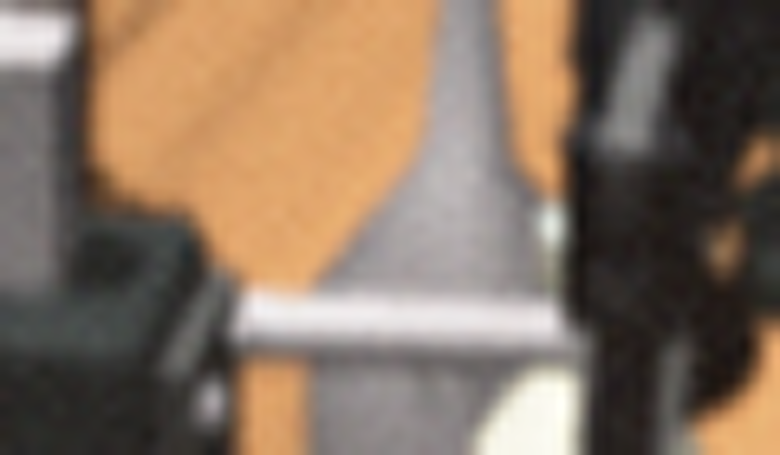

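View pics/w27.png

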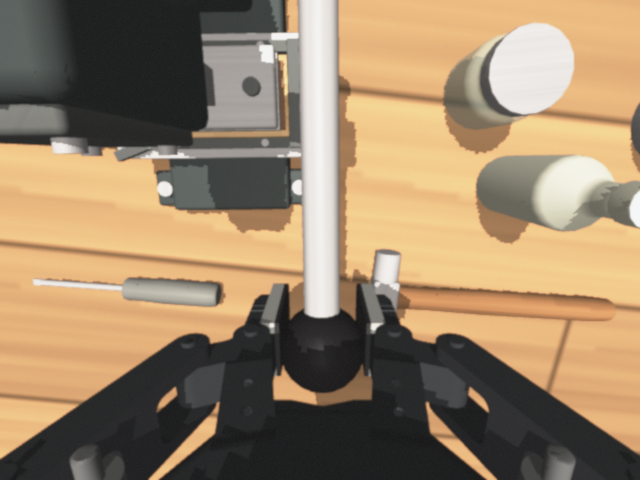

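Run:
```python
from h import *
S=cam('side')
f=lambda x,y:(325+(x+.5)/13-.5,190+(y+.5)/13-.5)
for p,q in [((245,320),(560,326)),((245,295),(560,304)),((300,345),(560,350))]:
    a=onlever(S,f(*p)); b=onlever(S,f(*q)); print(a,b,np.radians(50)-np.arctan2(b[1]-a[1],a[0]-b[0]))
# absolute using pivot (28,210)
b=onlever(S,f(560,326)); print(np.radians(50)-np.arctan2(b[1]-210,28-b[0]))
# predicted pixels of bar centre at levels
for t in (.75,.8,.87,.95):
  al=np.radians(50)-t
  for r in (60,125): print(t,r,[ (v-o)*13 for v,o in zip(proj(S,W(.028-r/1000*np.cos(al),-.085,.21+r/1000*np.sin(al))),(325,190))])
```

```text
[-30.7033 217.2403] [-97.0037 222.4978] 0.7935325879481311
[-30.6813 223.0133] [-96.8888 227.5205] 0.8046931476680058
[-42.4161 212.6281] [-97.1294 217.0018] 0.7928958123743929
0.7730166602845551
0.75 60 [np.float64(242.97951808484368), np.float64(313.9285511037974)]
0.75 125 [np.float64(549.7862086236166), np.float64(307.3737911180867)]
0.8 60 [np.float64(244.29703050694644), np.float64(326.9480568755903)]
0.8 125 [np.float64(552.0289700674722), np.float64(334.77452039352784)]
0.87 60 [np.float64(244.9576076069501), np.float64(345.10160867684044)]
0.87 125 [np.float64(552.6519980439289), np.float64(372.8953084856228)]
0.95 60 [np.float64(244.02393589810794), np.float64(365.637537672466)]
0.95 125 [np.float64(549.7922094476714), np.float64(415.8932528179587)]
```

Call:
play_rows([
  {"slide": [0,7,-3],"roll": -0.01,"grip": 28},
  {"slide": [0,6,-2],"roll": 0,"grip": 28},
])

```text
time_s: 26.75
eef_pos: [0.492, -0.1753, 0.1558]
tcp_rot: [-0.509, 0.45, -0.488, 0.548]
contact_force: [3.1, 1.2, 10.4]
gripper_width: 0.0295
```

Run:
```python
from h import *
lever()
im=vision.capture('side'); crop('pics/s28.png',im,325,190,385,225,13)
for i in range(4): vision.capture('side')
lever(); goto(*W(-.1203,-.085,.1580),.119-np.pi/2)
```

```text
ball -110.3613658149711 209.14566647586568 r 138.36400339667364 lever 0.8788392012610854
ball -110.26413731965324 209.21189894108056 r 138.26638337653515 lever 0.8783645315498775
t 27.0 pos [ 0.4921 -0.1753  0.1559] head -1.4524 F [6.8309 1.9088 9.5234] w 0.0295 tilt 0.0037501105378998645 0.0771448706646927
delta mm [ -2.   -3.3 -15.7] roll -0.0007
```

View pics/s28.png

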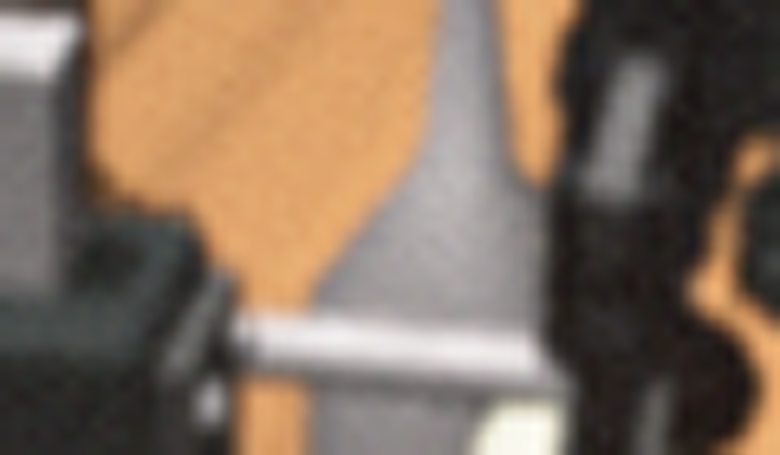

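Run:
```python
from h import *
lever(); print(robot.get_state()['contact_force'],robot.get_state()['gripper_width'],robot.get_state()['joint_positions'])
im=vision.capture('wrist'); cv2.imwrite('pics/w28.png',im[:,:,::-1])
```

```text
ball -110.26413731965324 209.21189894108056 r 138.26638337653515 lever 0.8783645315498775
[6.8309 1.9088 9.5234] 0.029545263662326494 [ 0.4948  0.4132 -0.3287  2.1452  0.2151  0.5382 -1.4368]
```

View pics/w28.png

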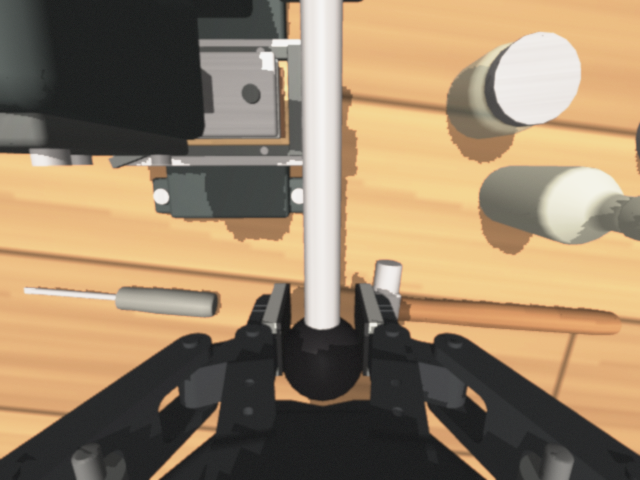

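Run:
```python
from h import *
for k in range(7):
    for i in range(10): im=vision.capture('side')
    s=robot.get_state(); print(s['time_s'],s['contact_force'],s['gripper_width']); lever()
crop('pics/s29.png',im,325,190,385,225,13); crop('pics/s29b.png',im,250,180,400,330,4)
im=vision.capture('wrist'); cv2.imwrite('pics/w29.png',im[:,:,::-1])
```

```text
27.55 [ 7.539   2.3322 10.3735] 0.02940844762176358
ball -110.26199523118028 209.2698340978372 r 138.2639232321707 lever 0.8779456080422985
28.05 [ 6.8711  2.4661 10.9466] 0.029232547576241424
ball -110.25841921997396 209.28616528242554 r 138.26026198879447 lever 0.8778276271278943
28.55 [ 6.4622  1.6207 10.3019] 0.029136611514100318
ball -110.26284899695877 209.27089102735417 r 138.2647714085183 lever 0.8779379312966693
29.05 [7.2161 2.1286 9.9307] 0.0292394688370302
ball -110.28541470512455 209.26828693351638 r 138.28735055738082 lever 0.8779559015759757
29.55 [ 7.1896  2.5125 10.561 ] 0.02916611779883899
ball -110.26789066550029 209.26299196700776 r 138.26985488503067 lever 0.8779948660811578
30.05 [6.4859 2.2883 9.3844] 0.029669425576191556
ball -110.27513444817444 209.27413179969025 r 138.27703963892537 lever 0.8779140263018806
30.55 [ 6.4922  2.2553 10.8959] 0.02921883034401585
ball -110.25722078148205 209.2573549249342 r 138.25921531647353 lever 0.8780360483977089
```

View pics/s29.png

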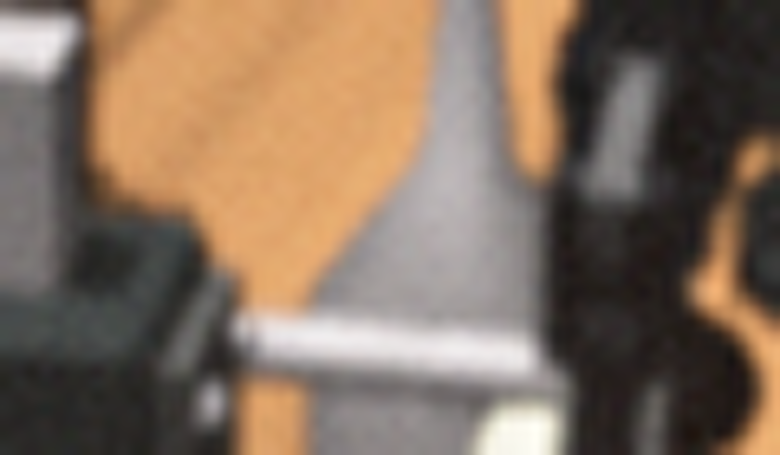

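View pics/s29b.png

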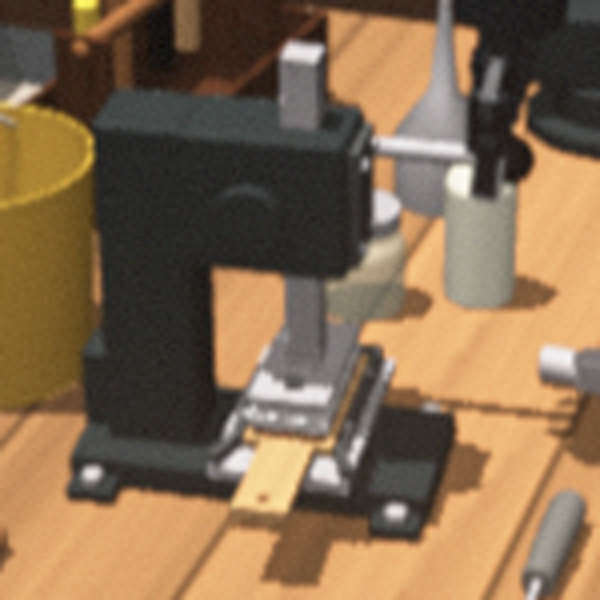

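View pics/w29.png

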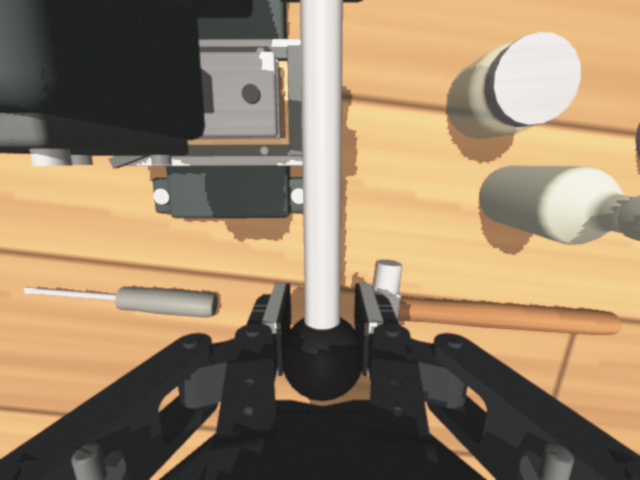

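Run:
```python
from h import *
S=cam('side'); im=np.mean([vision.capture('side').astype(float) for _ in range(6)],axis=0)
# bright bar: weighted row centroid per column
top=[];xs=[]
g=im.min(axis=2)   # white bar has high blue
for x in range(346,366):
    col=g[205:228,x]; bg=np.r_[g[205:210,x]].mean()
    r=np.argmax(col); w=np.clip(col[max(r-2,0):r+3]-0.6*col[r],0,None); xs.append(x); top.append(205+max(r-2,0)+(w@np.arange(len(w)))/w.sum())
print(np.round(top,2))
k=np.polyfit(xs,top,1)
a=onlever(S,(346,np.polyval(k,346)));b=onlever(S,(365,np.polyval(k,365)));print(a,b,'lever by slope',np.radians(50)-np.arctan2(b[1]-a[1],a[0]-b[0]))
for n,p in (('a',a),('b',b)): 
  # bright ridge lies up to ~5 mm above centreline
  for off in (0,4): print(n,off,'lever abs',np.radians(50)-np.arctan2(p[1]-off-210,28-p[0]))
lever(); print(robot.get_state()['time_s'])
```

```text
[215.33 215.4  215.45 215.44 215.4  215.55 215.63 215.7  215.79 215.91
 216.   216.09 216.21 216.22 216.27 216.52 216.58 224.87 224.93 223.25]
[-37.9134 219.6579] [-90.2917 203.6916] lever by slope 1.168542345723265
a 0 lever abs 0.7271762687983876
a 4 lever abs 0.7870366022279998
b 0 lever abs 0.9259430667847062
b 4 lever abs 0.9595886633083547
ball -110.29161012071184 209.26900507077443 r 138.29354208843418 lever 0.8779504717584158
30.9
```

Run:
```python
from h import *
print(robot.get_state()['contact_force']); print(order.sign_off())
```

```text
[6.2715 2.105  9.6366]
the job is handed in; nothing more can be done
None
```

I slid the paddle into the press slot, pulled the lever down to about level, held it for about four seconds, and handed the job in while still gripping it. No verdict was reported.

**Paddle:** I gripped the handle and slid the paddle in, leather up, until it met the stop with about 13 N of push. The top camera then put the handle end at press y = 139 mm (140 expected) and roughly centred in the slot. I did not measure it again after the lever came down, but the last side view still shows it lying in the slot.

**Lever:** I held the ball knob between the pads and took it down along its arc.
- **Angle:** The slope of the bar in the side camera gives about 0.84–0.86 rad. The tool pose gives 0.88 rad. Level is 0.87.
- **Hold:** It stayed still from 26.8 s to 30.9 s, with a steady 10 N or so upward on the wrist, as expected for holding level on a paddle.

**Checks that failed or disagreed:**
- **First grasps:** Two tries closed above the handle, because the fingertips were about 30 mm farther back than I had assumed. I lowered the tool until it touched the bench and then gripped properly.
- **Knob slip:** The ball slid about 12 mm toward the edge of the pads as the tool pitched to about 0.08 rad, so the pose-based angle is less sure. The grip did not move during the hold.
- **Final angle fit:** My last automatic fit of the bar was spoiled by the glue bottle behind it and read 1.17 rad. I threw out those columns; the rest gave the 0.86 rad above.
- **Bystanders:** I only checked these by eye; none appeared to have moved in the views I looked at.

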